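Hold the cartridge incubator's sprung cover open

ROBOT

A 6-joint arm with a two-finger parallel gripper is mounted at the origin on a cart in front of the work surface, level with it; the furniture and walls round the work are solid. World frame = base frame: x ahead of the robot, y to its left, z up, the work surface at z = 0. Lengths are in m, angles in rad, forces in N, time in s.
With the tool pointing down it reaches from about 0.35 to 0.775 m from the base axis. Payload 7.3 kg.
Tool frame: the origin (TCP) lies midway between the tips of the shut fingers; the grasp point (between the pads) lies 19 mm behind it (robot.tcp_to_grasp is the distance from the TCP to the grasp point, in m); x points along the fingers, z is the direction in which the jaws open and shut, and the axes are right-handed (so a half turn about x gives the same grasp; the last joint's range is limited). The gripper opens to 92 mm and grips with 3 to 60 N. Pads are 19 mm wide; open, the fingers measure 130 mm over their backs; the gripper's body (75 mm by 190 mm) begins 47 mm behind the grasp point.
Start: joints at [-1.359, 0.342, 1.524, -0, 1.275, -0.146], TCP at [0.184, -0.492, 0.227] pointing down, gripper open.
Joint ranges: [-2.53, 2.53], [-0.77, 2.02], [0.04, 2.7], [-1, 4.14], [0.28, 2.66], [-3.11, 3.11]. Speed limits (rad/s): [2.57, 2.57, 3.14, 3.14, 3.14, 3.14].

INTERFACE

Orientations are given as [roll, pitch, yaw] about the fixed x, y, z axes, in that order (R = Rz(yaw) Ry(pitch) Rx(roll)).
In Python, from cell import robot gives the robot as it stands.
- The arm moves only by the tool move_arm, never from a script. Its argument "deltas" is a list of rows, each an object with "dp": the shift along the tool's x, y, z in m, a list of three; "turn": the turn, a rotation vector about the tool's x, y, z in degrees, a list of three. A call has 1 to 10 rows; each row is the pose to reach, as a shift and turn from the pose commanded when the call began, along the tool's axes at that moment; what a row does not reach only later rows make up. A row lasts 1/10 s, in which the tool goes at most 50 mm and 8.59 degrees, less where a joint would pass 70% of its speed; a pose out of reach is approached as far as the arm can. A call with a gripper value outside its range is refused whole. "hand" is the finger opening in m, from 0 to 0.0918, set as the call begins (left out, the last holds). The fingers move at their own pace and stop on an object; "squeeze" is the grip in N (left out, the last holds). Time passes only in rows, so rows that repeat a pose let the fingers close. It gives the time, the measured TCP pose, the force and the opening at its end, in the units of the state.
- robot.observe(): the state, without advancing time (a new reading comes with each control period).
- robot.read_camera(name): name is "side" or "top"; returns (picture, depth): 420x560x3 uint8, red, green, blue; 420x560 float32, m along the optical axis (not along the pixel's ray), 0 where there is no reading.
- robot.camera_info(name): a dict with "fx", "fy", "cx", "cy" (pixels), "R" (3x3) and "t" (3): a world point X has camera coordinates R X + t. Camera axes: x right, y down, z forward; pixel columns grow to the right and rows downward; lengths in m; the calibration is good to about 2 mm. A picture is of the moment at which its call begins. camera_info takes no time and is no camera call.
- robot.hand_in(): hands the job in, once; it reports no verdict.
The state is a dict: "time": time; "qpos": joint angles; "qvel": joint speeds; "joint_efforts": joint torques, N m; "tool_pos": TCP position; "tool_rot": TCP orientation; "contact_force": force on the tool from outside, world axes, zero at the start; "torque": the same for the moment, N m; "opening": finger opening in m.
Only numpy, scipy, OpenCV 4.12 (cv2) and the standard library are available. Lean on these libraries where they do the work, as an engineer would, in place of code of your own. Each camera call takes 0.05 s, during which the arm holds its last target.

TASK

The small grey cartridge incubator beside the centrifuge has a drawer with a steel bar handle: pull it all the way out. Then raise the smoked cover that lies on the drawer, with a blue grip on it, and hold it 60 degrees open, so that I can reach the cartridges while the cover still shades them; its spring shuts it if you let go, so finish while still holding it there. Leave the cartridges in their nests and the other things on the bench where they are.

Things in the scene. Friction and masses are not known exactly. Their poses are not given: they have to be found in the camera images.
- incubator: Fixed bench incubator, a light grey housing 170 deep (its x) x 132 wide (its y) x 110 mm high with a dark grey control panel on top; it stands between the centrifuge and the large heater, with some turn. Origin: centre of its underside. Its -x axis points out of the drawer front, about towards the robot; z up.
- incubator_drawer (a joint): Drawer of the incubator: metres it is pulled out along the incubator's -x; 0 shut, 0.140 fully out at its stop. It starts shut. Its slide is stiff (5 N to move it) and it stays where it is left. The front panel is 11 mm thick, 128 mm wide, its top 100 mm above the bench; its outer face stands 97 mm from the incubator's origin along -x when shut.
- drawer_handle (a point): Middle of the drawer's handle: a level round steel bar, 10 mm thick, 84 mm long along the incubator's y, 42 mm in front of the drawer's face, 75 mm above the bench (35 mm under the housing's top). Moves with the drawer, as does the cover's hinge line, also along y: it lies 187 mm behind this point (along the incubator's +x), 32 mm lower; drawer fully out, that is 7 mm before the housing.
- incubator_cover (a joint): Smoked hinged cover on the drawer's tray, 110 mm wide, 4 mm thick, reaching 130 mm from its hinge towards the drawer's front: 0 shut (level), positive open in radians, front edge rising; 60 degrees is 1.047, end stop 1.75. Inside the housing until the drawer is out. Spring and weight shut it from every angle: about 0.1 N m when shut, 0.19 N m at 60 degrees.
- cover_grip (a point): Point to grasp on the blue grip that stands on the cover: an upright paddle with flat ribbed sides, 12 mm thick along the incubator's y, 24 mm along x, round at the top, 38 mm high above the cover's mid plane. The point lies in the middle of its thickness, 26 mm above the cover's mid plane and 100 mm from the hinge line; it is 69 mm above the bench while the cover is shut, 34 mm behind the inner face of the drawer's front panel. Moves with the cover.
- nested_0: Flat white test cartridge, 44 x 62 x 10 mm, lying loose in the front left nest of the drawer's tray under the cover, origin under its centre, 23 mm above the bench; it rides along with the drawer and stays in its nest.
- nested_1: Flat white test cartridge, 44 x 62 x 10 mm, lying loose in the rear left nest of the drawer's tray under the cover, origin under its centre, 23 mm above the bench; it rides along with the drawer and stays in its nest.
- nested_2: Flat white test cartridge, 44 x 62 x 10 mm, lying loose in the rear right nest of the drawer's tray under the cover, origin under its centre, 23 mm above the bench; it rides along with the drawer and stays in its nest.
- tube_tray_b: Bystander: wavy white tray of dark capped blood tubes, 89 x 162 x 44 mm, loose, origin under its centre; leave it alone.
- cup_a: Bystander: specimen cup with red lid, 62 mm wide, 69 mm high, loose, origin under its centre; leave it alone.
- cup_b: Bystander: specimen cup with yellow lid, 62 mm wide, 69 mm high, loose, origin under its centre; leave it alone.
- cup_c: Bystander: specimen cup with red lid, 62 mm wide, 69 mm high, loose, origin under its centre; leave it alone.
- forceps: Bystander: steel forceps lying flat, 131 mm long, loose, origin under the centre; leave them alone.
- pouch: Bystander: white foil pouch, 85 x 135 x 13 mm, loose, origin under its centre; leave it alone.

How it is judged:
By the outcome, as a careful person would: the job done as asked, in the order asked, and still so for the second after the job is handed in, while the arm keeps its last pose, push and grip.
It also fails if it takes over 54 s, if anything falls off the work surface, if the arm or the gripper's body presses on something with over 40 N, if the wrist force passes 120 N, or if a joint passes its speed limit or range.

## Working session

There is one attempt and no reset: what is moved stays moved. The work goes in short steps, Python scripts to look and compute and a tool call to move; the robot and the scene stay as the last step left them, time stands still between calls to the robot, and variables do not carry over. Pictures are saved under pics/ and viewed, and the job is handed in when it is done.

Besides the shell and the picture viewer there is one more tool, called after ">>>" as name(argument=value, ...), one argument or row to a line, values as JSON. move_arm: Moves the arm, as the interface text tells. Its arguments: {"type":"object","properties":{"deltas":{"type":"array"},"hand":{"type":"number"},"squeeze":{"type":"number"}},"required":["deltas"]}

```bash
mkdir -p pics; ls; cat > h.py <<'E'
import numpy as np, cv2
from cell import robot
def cap(n):
    out={}
    for c in ("side","top"):
        p,d=robot.read_camera(c); np.savez(f"{n}_{c}.npz",p=p,d=d)
        cv2.imwrite(f"pics/{n}_{c}.png",p[:,:,::-1]); out[c]=(p,d)
    return out
def world(c,u,v,z):
    i=robot.camera_info(c);R=np.array(i["R"]);t=np.array(i["t"])
    pc=np.array([(u-i["cx"])/i["fx"]*z,(v-i["cy"])/i["fy"]*z,z]); return R.T@(pc-t)
def ray_z(c,u,v,h):
    i=robot.camera_info(c);R=np.array(i["R"]);t=np.array(i["t"])
    o=-R.T@t; d=R.T@np.array([(u-i["cx"])/i["fx"],(v-i["cy"])/i["fy"],1]); return o+d*(h-o[2])/d[2]
def cloud(c,d):
    i=robot.camera_info(c);R=np.array(i["R"]);t=np.array(i["t"])
    v,u=np.mgrid[:d.shape[0],:d.shape[1]]
    pc=np.stack([(u-i["cx"])/i["fx"]*d,(v-i["cy"])/i["fy"]*d,d],-1)
    return (pc-t)@R
def proj(c,X):
    i=robot.camera_info(c);p=np.array(i["R"])@np.array(X)+np.array(i["t"]); return p[0]/p[2]*i["fx"]+i["cx"],p[1]/p[2]*i["fy"]+i["cy"]
E
python3 - <<'E'
from h import *
cap("a"); print(robot.observe())
for c in("side","top"): print(robot.camera_info(c))
E
```

```text
pics
{'time': 0.1, 'qpos': array([-1.35900321e+00,  3.42633756e-01,  1.52490344e+00,  5.74764619e-06,
        1.27536792e+00, -1.46044251e-01]), 'qvel': array([ 5.13917392e-06, -6.70692751e-05, -1.12418988e-03, -6.16492490e-05,
       -8.94314060e-04, -1.69077446e-03]), 'joint_efforts': array([ 1.77691065e-03, -4.32003057e+01, -2.44695425e+01,  7.19498796e-02,
        5.25941479e-02, -5.57424221e-05]), 'tool_pos': array([ 0.18380844, -0.49140374,  0.22613076]), 'tool_rot': array([2.99136054, 1.56948385, 1.7783999 ]), 'contact_force': array([-1.23372454,  0.54400968,  0.41569563]), 'torque': array([0.01130407, 0.00536723, 0.01344396]), 'opening': 0.09182583430461042}
{'fx': 420.65837914280957, 'fy': 420.65837914280957, 'cx': 279.9807684273747, 'cy': 209.98604705382553, 'R': array([[ 0.17947518, -0.98367123, -0.01340053],
       [-0.41975148, -0.0642518 , -0.90536203],
       [ 0.88971757,  0.16811491, -0.42442906]]), 't': array([-0.12304245,  0.31766583,  1.06889311])}
{'fx': 398.8359472664028, 'fy': 398.8359472664028, 'cx': 284.1755045737716, 'cy': 210.18284179665136, 'R': array([[-0.00543037, -0.99989572, -0.01338106],
       [-0.994133  ,  0.00684368, -0.1079479 ],
       [ 0.10802822,  0.01271635, -0.9940665 ]]), 't': array([-0.01811233,  0.5990935 ,  1.22568335])}
```

View pics/a_side.png

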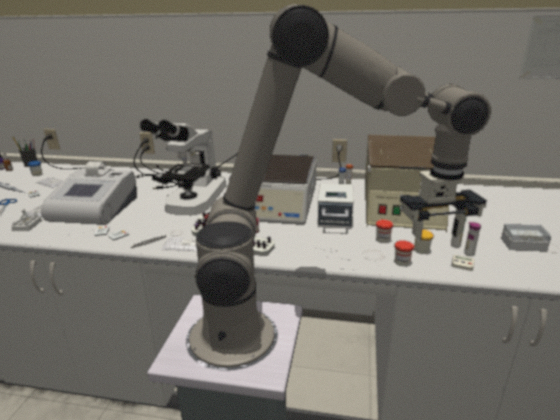

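View pics/a_top.png

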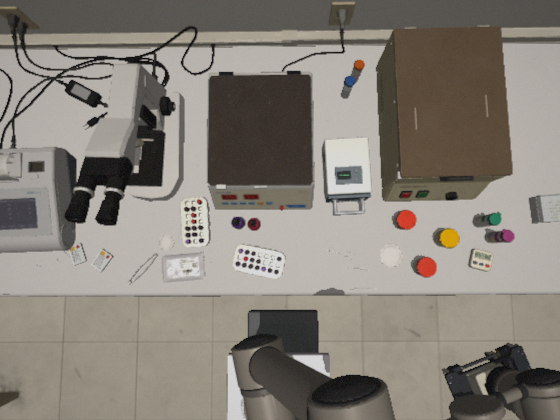

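The incubator sits at about (347,168) in the top view, with its handle near (348,210). In the side view it is at (336,207). Next I'll zoom in and measure.

```bash
python3 - <<'E'
from h import *
D=np.load("a_top.npz");p,d=D["p"],D["d"]
cv2.imwrite("pics/z1.png",cv2.resize(p[125:225,310:385,::-1],None,fx=6,fy=6,interpolation=cv2.INTER_NEAREST))
P=cloud("top",d)
sub=np.zeros(d.shape,bool); sub[120:225,310:390]=1
m=sub&(abs(P[...,2]-0.112)<0.008)
print(m.sum(), np.median(P[m][:,2]))
hsv=cv2.cvtColor(p,cv2.COLOR_RGB2HSV)
pts=P[m][:,:2].astype(np.float32); print(cv2.minAreaRect(pts))
for v in range(196,218,1): print(v,[round(float(x)*1000) for x in P[v,330:370:4,2]],P[v,348].round(3))
# white top mask
w=sub&(p.min(-1)>150)
uv=np.argwhere(w)[:,::-1]; print(cv2.minAreaRect(uv.astype(np.float32)))
E
```

```text
2542 0.10984539160798529
((0.7432839870452881, -0.2159261405467987), (0.23187196254730225, 0.2363085150718689), 0.8502771258354187)
196 [95, 100, 100, 99, 103, 103, 98, 99, 103, 97] [ 0.633 -0.214  0.1  ]
197 [95, 99, 97, 100, 100, 99, 99, 95, 102, 99] [ 0.63  -0.213  0.102]
198 [94, 98, 98, 96, 98, 93, 89, 83, 84, 73] [ 0.628 -0.215  0.093]
199 [98, 87, 84, 80, 71, 70, 65, 60, 78, 57] [ 0.628 -0.218  0.072]
200 [69, 83, 58, 54, 51, 48, 39, 36, 82, -4] [ 0.628 -0.221  0.047]
201 [50, 82, 36, 29, 27, 27, 13, 0, 83, 0] [ 0.627 -0.224  0.029]
202 [25, 75, -4, 2, -4, -1, 2, 2, 77, -3] [ 0.628 -0.228 -0.   ]
203 [0, 78, -1, 0, 2, 0, -2, -2, 81, 1] [ 0.625 -0.228 -0.003]
204 [1, 77, -1, -2, 1, -2, 2, 1, 78, 0] [ 0.622 -0.228 -0.003]
205 [0, 75, -3, 0, 1, 2, 0, 3, 78, 2] [ 0.618 -0.228 -0.002]
206 [-2, 76, -5, -3, 5, -1, 4, -5, 80, -2] [ 0.615 -0.228 -0.003]
207 [-2, 76, 3, -2, -2, 1, 3, 2, 81, -1] [ 0.612 -0.228 -0.003]
208 [-2, 78, 5, -4, -6, 2, 0, 2, 77, 5] [ 0.608 -0.227  0.003]
209 [-5, 75, 1, 0, -1, -4, 0, -2, 79, 0] [ 0.605 -0.227  0.003]
210 [1, 77, -2, 2, 5, -4, 0, -1, 78, 1] [ 0.602 -0.228 -0.004]
211 [2, 73, -2, 0, 2, 75, 81, 76, 79, -3] [ 0.591 -0.216  0.074]
212 [-3, 78, 78, 81, 82, 79, 79, 78, 82, 5] [ 0.587 -0.216  0.079]
213 [1, 72, 78, 80, 76, 80, 81, 77, 76, 1] [ 0.584 -0.216  0.077]
214 [-3, 77, 76, 78, 83, 75, -4, 2, 5, 1] [ 0.582 -0.217  0.072]
215 [-1, 2, 1, 0, 1, 1, 3, -2, 3, -5] [ 0.585 -0.226  0.008]
216 [0, -4, -2, -2, -1, -2, -2, 0, 1, -1] [ 0.583 -0.228 -0.004]
217 [-1, -2, -2, 3, 3, -4, 1, 0, 0, -2] [ 0.579 -0.227  0.002]
((349.5, 172.0), (104.0, 79.0), 90.0)
```

```bash
python3 - <<'E'
from h import *
D=np.load("a_side.npz");p,d=D["p"],D["d"]
cv2.imwrite("pics/z2.png",cv2.resize(p[170:260,290:390,::-1],None,fx=7,fy=6,interpolation=cv2.INTER_NEAREST))
E
```

```text
(no output)
```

View pics/z1.png

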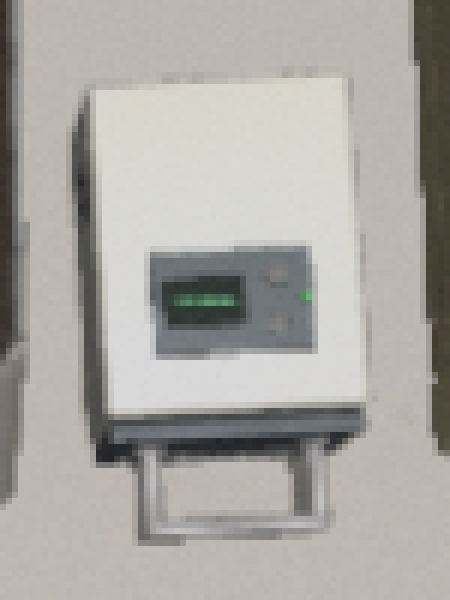

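View pics/z2.png

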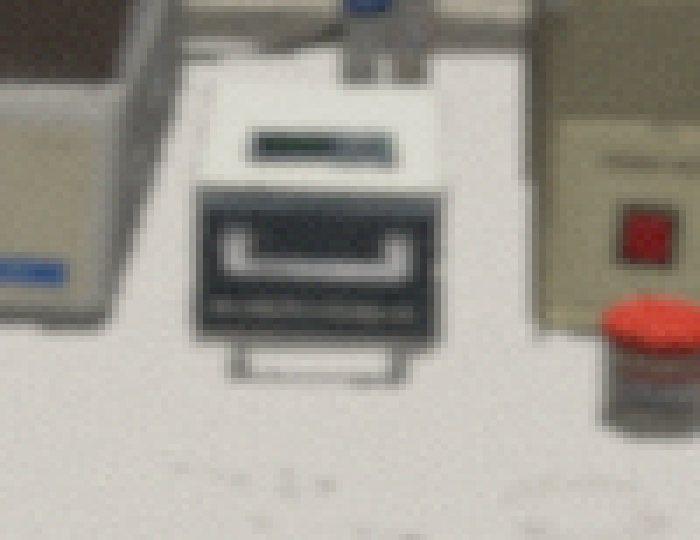

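The drawer front and the level bar handle are clear. In the z1 crop the housing-top corners are about (90,90), (348,80), (365,405) and (106,418). The bar runs from (145,532) to (325,520). Now I'll fit the pose.

```bash
python3 - <<'E'
from h import *
D=np.load("a_top.npz");p,d=D["p"],D["d"]
P=cloud("top",d)
sub=np.zeros(d.shape,bool); sub[125:225,318:378]=1
m=(sub&(abs(P[...,2]-0.112)<0.012)).astype(np.uint8)
m=cv2.morphologyEx(m,cv2.MORPH_CLOSE,np.ones((5,5))); m=cv2.morphologyEx(m,cv2.MORPH_OPEN,np.ones((5,5)))
n,l,s,c=cv2.connectedComponentsWithStats(m); k=1+np.argmax(s[1:,4]); print(s[k])
uv=np.argwhere(l==k)[:,::-1]
pts=np.array([ray_z("top",u,v,0.11)[:2] for u,v in uv],np.float32)
r=cv2.minAreaRect(pts); print(r)
# corners by eye
for u,v in [(90,90),(348,80),(365,405),(106,418)]:
    print(ray_z("top",u/6+310-.5,v/6+125-.5,0.11).round(4))
# handle
hm=sub&(abs(P[...,2]-0.078)<0.008); hm[:209]=0
uv=np.argwhere(hm)[:,::-1]; pts=np.array([ray_z("top",u,v,0.079)[:2] for u,v in uv],np.float32)
print(len(pts),pts.mean(0),cv2.minAreaRect(pts), cv2.fitLine(pts,cv2.DIST_L2,0,.01,.01).ravel())
E
```

```text
[ 325  138   47   61 2632]
((0.7170748710632324, -0.2133740484714508), (0.18230950832366943, 0.1321936845779419), 2.352914571762085)
[ 0.8038 -0.1454  0.11  ]
[ 0.8078 -0.2747  0.11  ]
[ 0.643  -0.2785  0.11  ]
[ 0.6374 -0.1506  0.11  ]
113 [ 0.58650327 -0.21813251] ((0.5885338187217712, -0.2187291532754898), (0.09091442823410034, 0.015234665013849735), 89.60346221923828) [ 0.02025533 -0.99979484  0.5865032  -0.2181325 ]
```

```bash
cat >> h.py <<'E'
from scipy.spatial.transform import Rotation as Ro
def Rcur():
    return Ro.from_euler("xyz",robot.observe()["tool_rot"]).as_matrix()
YAW=np.radians(2.0)
ex=np.array([np.cos(YAW),np.sin(YAW),0]); ey=np.array([-np.sin(YAW),np.cos(YAW),0]); ez=np.array([0,0,1.])
def delta(p,R):
    o=robot.observe(); R0=Rcur(); dp=R0.T@(np.array(p)-o["tool_pos"]); t=Ro.from_matrix(R0.T@R).as_rotvec(degrees=True)
    return dp.round(4).tolist(),t.round(2).tolist()
def frame(xa,za):
    xa=xa/np.linalg.norm(xa); return np.stack([xa,np.cross(za,xa),za],1)
E
python3 - <<'E'
from h import *
print(Rcur().round(3))
H=np.array([.586,-.2175,.075])
for s in(1,-1):
    print("handle",s,delta(H+[0,0,.10],frame(-ez,s*ex)))
    print("cover",s,delta(H+[0,0,.10],frame(-ez,s*ey)))
D=np.load("a_top.npz");P=cloud("top",D["d"]).reshape(-1,3);P=P[D["d"].ravel()>0]
for x in np.arange(.4,.8,.04):
    print(round(x,2),[ int(1000*P[(abs(P[:,0]-x)<.02)&(abs(P[:,1]-y)<.01),2].max(initial=0)) for y in np.arange(-.40,-.05,.02)])
E
```

```text
[[-0.     0.937  0.35 ]
 [ 0.001  0.35  -0.937]
 [-1.     0.    -0.001]]
handle 1 ([0.0514, 0.4726, -0.1156], [-71.5, -0.06, -0.06])
cover 1 ([0.0514, 0.4726, -0.1156], [-161.5, -0.0, -0.11])
handle -1 ([0.0514, 0.4726, -0.1156], [108.5, -0.06, 0.06])
cover -1 ([0.0514, 0.4726, -0.1156], [18.5, -0.08, 0.0])
0.4 [6, 5, 5, 7, 6, 5, 5, 7, 6, 5, 5, 5, 6, 5, 7, 3, 5, 5]
0.44 [6, 5, 8, 8, 8, 4, 5, 7, 6, 5, 6, 4, 7, 4, 4, 5, 7, 7]
0.48 [5, 6, 5, 6, 7, 6, 5, 6, 6, 7, 7, 4, 7, 5, 5, 5, 6, 4]
0.52 [71, 69, 4, 6, 4, 6, 6, 5, 6, 5, 6, 6, 4, 6, 7, 6, 4, 6]
0.56 [74, 74, 71, 6, 6, 4, 6, 4, 4, 6, 3, 6, 6, 8, 5, 5, 5, 5]
0.6 [72, 72, 7, 7, 5, 5, 5, 82, 83, 81, 82, 82, 3, 6, 7, 73, 73, 77]
0.64 [137, 139, 139, 240, 226, 4, 115, 114, 113, 115, 115, 113, 114, 4, 134, 168, 169, 170]
0.68 [251, 252, 253, 252, 242, 2, 111, 117, 118, 117, 117, 116, 114, 99, 5, 174, 171, 170]
0.72 [254, 253, 253, 252, 243, 7, 114, 116, 116, 118, 118, 118, 113, 110, 150, 174, 170, 172]
0.76 [253, 252, 253, 253, 250, 3, 114, 115, 115, 114, 116, 117, 113, 112, 4, 174, 171, 173]
```

>>> move_arm(
  deltas=[
    {"dp": [0.02, 0.4726, -0.1156], "turn": [-71.5, 0, 0]},
    {"dp": [0.02, 0.4726, -0.1156], "turn": [-71.5, 0, 0]},
    {"dp": [0.02, 0.4726, -0.1156], "turn": [-71.5, 0, 0]},
    {"dp": [0.02, 0.4726, -0.1156], "turn": [-71.5, 0, 0]},
    {"dp": [0.02, 0.4726, -0.1156], "turn": [-71.5, 0, 0]},
    {"dp": [0.02, 0.4726, -0.1156], "turn": [-71.5, 0, 0]},
    {"dp": [0.02, 0.4726, -0.1156], "turn": [-71.5, 0, 0]},
    {"dp": [0.02, 0.4726, -0.1156], "turn": [-71.5, 0, 0]},
    {"dp": [0.02, 0.4726, -0.1156], "turn": [-71.5, 0, 0]},
    {"dp": [0.02, 0.4726, -0.1156], "turn": [-71.5, 0, 0]},
  ],
  hand=0.034,
)

```text
time: 1.1
tool_pos: [0.588, -0.2156, 0.206]
tool_rot: [2.201, 1.57, 2.239]
contact_force: [0.3, -0.6, 0.4]
opening: 0.034
```

```bash
python3 - <<'E'
from h import *
H=np.array([.5855,-.2175,.075])
print(delta(H+[0,0,.015],frame(-ez,ex)),delta(H+[0,0,-.015],frame(-ez,ex)))
cap("b")
D=np.load("b_side.npz");p=D["p"]
cv2.imwrite("pics/z3.png",cv2.resize(p[150:270,280:400,::-1],None,fx=5,fy=5,interpolation=cv2.INTER_NEAREST))
print(robot.observe()["qpos"])
E
```

```text
([0.116, -0.0019, -0.0025], [0.18, -0.03, -0.04]) ([0.146, -0.0019, -0.0025], [0.18, -0.03, -0.04])
[-4.71989120e-01  5.46928693e-01  1.25406676e+00  1.26659091e-03
  1.34157945e+00 -5.12160781e-01]
```

View pics/z3.png

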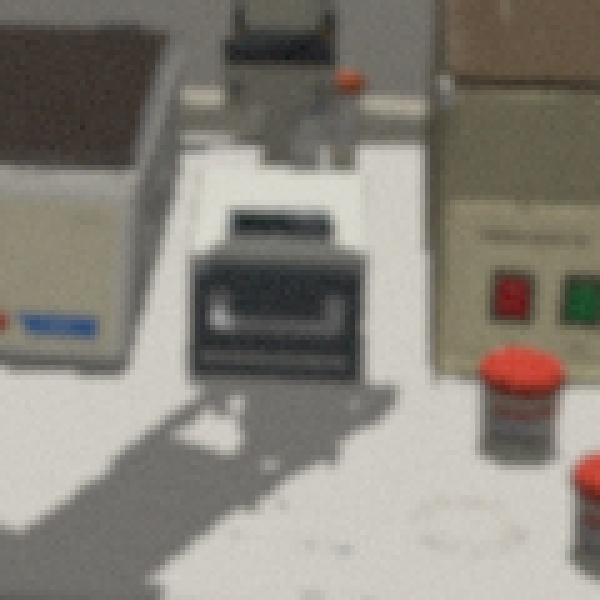

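The fingers hang over the handle. In the crop the tips are near (295,160), and they hide nothing that matters. Next I descend around the bar.

>>> move_arm(
  deltas=[
    {"dp": [0.04, -0.002, -0.0025]},
    {"dp": [0.08, -0.002, -0.0025]},
    {"dp": [0.105, -0.002, -0.0025]},
    {"dp": [0.12, -0.002, -0.0025]},
    {"dp": [0.13, -0.002, -0.0025]},
  ],
)

```text
invalid input
```

Each row needs a "turn" as well.

>>> move_arm(
  deltas=[
    {"dp": [0.04, -0.002, -0.0025], "turn": [0, 0, 0]},
    {"dp": [0.08, -0.002, -0.0025], "turn": [0, 0, 0]},
    {"dp": [0.105, -0.002, -0.0025], "turn": [0, 0, 0]},
    {"dp": [0.12, -0.002, -0.0025], "turn": [0, 0, 0]},
    {"dp": [0.13, -0.002, -0.0025], "turn": [0, 0, 0]},
  ],
)

```text
time: 1.7
tool_pos: [0.5822, -0.2203, 0.0749]
tool_rot: [2.729, 1.568, 2.763]
contact_force: [-0.4, 0.4, 0.8]
opening: 0.0341
```

```bash
python3 - <<'E'
from h import *
cap("c")
o=robot.observe();print(o["tool_pos"],o["contact_force"])
H=np.array([.5855,-.2175,.075])
print(delta(H+[0,0,-.015],frame(-ez,ex)))
D=np.load("c_side.npz");p=D["p"]
cv2.imwrite("pics/z4.png",cv2.resize(p[150:270,280:400,::-1],None,fx=5,fy=5,interpolation=cv2.INTER_NEAREST))
E
```

```text
[ 0.58245167 -0.22015914  0.07534217] [-0.3434241   0.88301502 -0.56093255]
([0.0153, 0.0025, 0.0032], [-0.03, -0.15, -0.07])
```

View pics/z4.png

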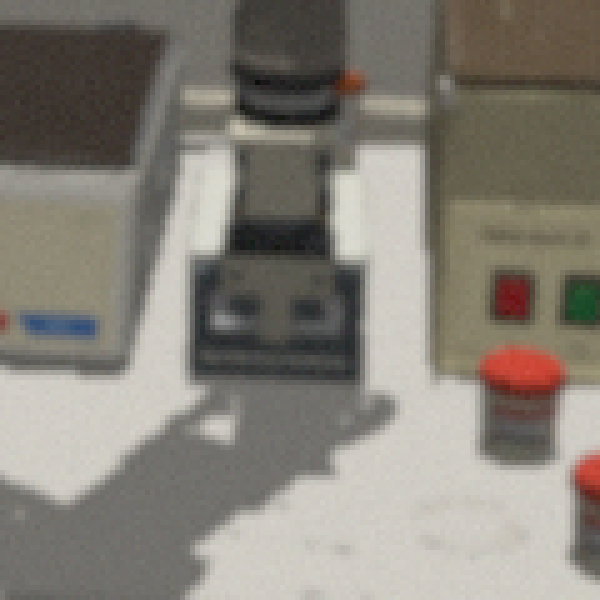

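The fingers straddle the bar, with one finger in front of it around (275,310). I go down 15 mm, shift 3 mm forward, then close.

>>> move_arm(
  deltas=[
    {"dp": [0.0, 0.0025, 0.003], "turn": [0, 0, 0]},
    {"dp": [0.008, 0.0025, 0.003], "turn": [0, 0, 0]},
    {"dp": [0.015, 0.0025, 0.003], "turn": [0, 0, 0]},
    {"dp": [0.015, 0.0025, 0.003], "turn": [0, 0, 0]},
  ],
)

```text
time: 2.2
tool_pos: [0.5859, -0.2171, 0.0607]
tool_rot: [2.702, 1.569, 2.737]
contact_force: [-0.5, 0.7, -0.2]
opening: 0.0343
```

>>> move_arm(
  deltas=[
    {"dp": [0, 0, 0], "turn": [0, 0, 0]},
    {"dp": [0, 0, 0], "turn": [0, 0, 0]},
    {"dp": [0, 0, 0], "turn": [0, 0, 0]},
    {"dp": [0, 0, 0], "turn": [0, 0, 0]},
  ],
  hand=0.0,
  squeeze=20,
)

```text
time: 2.6
tool_pos: [0.5854, -0.2176, 0.0619]
tool_rot: [3.124, 1.568, -3.124]
contact_force: [-5.5, 0.0, 2.4]
opening: 0.0091
```

```bash
python3 - <<'E'
from h import *
print(Rcur().round(4)); o=robot.observe(); print(o["tool_pos"],o["contact_force"])
E
```

```text
[[-0.0025 -0.0352  0.9994]
 [-0.      0.9994  0.0352]
 [-1.      0.     -0.0025]]
[ 0.58542865 -0.21758313  0.06190697] [-5.51522329  0.01523118  2.42130858]
```

>>> move_arm(
  deltas=[
    {"dp": [0, 0, -0.006], "turn": [0, 0, 0]},
    {"dp": [0, 0, -0.015], "turn": [0, 0, 0]},
    {"dp": [0, 0, -0.026], "turn": [0, 0, 0]},
    {"dp": [0, 0, -0.038], "turn": [0, 0, 0]},
    {"dp": [0, 0, -0.05], "turn": [0, 0, 0]},
    {"dp": [0, 0, -0.062], "turn": [0, 0, 0]},
    {"dp": [0, 0, -0.074], "turn": [0, 0, 0]},
    {"dp": [0, 0, -0.086], "turn": [0, 0, 0]},
    {"dp": [0, 0, -0.095], "turn": [0, 0, 0]},
    {"dp": [0, 0, -0.1], "turn": [0, 0, 0]},
  ],
)

```text
time: 3.6
tool_pos: [0.4871, -0.2218, 0.062]
tool_rot: [-0.597, 1.567, -0.563]
contact_force: [5.5, -1.7, -5.2]
opening: 0.009
```

>>> move_arm(
  deltas=[
    {"dp": [0, 0, -0.01], "turn": [0, 0, 0]},
    {"dp": [0, 0, -0.02], "turn": [0, 0, 0]},
    {"dp": [0, 0, -0.03], "turn": [0, 0, 0]},
    {"dp": [0, 0, -0.036], "turn": [0, 0, 0]},
    {"dp": [0, 0, -0.039], "turn": [0, 0, 0]},
    {"dp": [0, 0, -0.041], "turn": [0, 0, 0]},
  ],
)

```text
time: 4.2
tool_pos: [0.4467, -0.2236, 0.062]
tool_rot: [-0.671, 1.566, -0.636]
contact_force: [6.1, -3.2, -5.0]
opening: 0.0095
```

>>> move_arm(
  deltas=[
    {"dp": [0, 0, -0.002], "turn": [0, 0, 0]},
    {"dp": [0, 0, -0.004], "turn": [0, 0, 0]},
    {"dp": [0, 0, -0.004], "turn": [0, 0, 0]},
  ],
)

```text
time: 4.5
tool_pos: [0.4455, -0.2237, 0.062]
tool_rot: [-0.389, 1.561, -0.356]
contact_force: [16.0, 0.3, -13.0]
opening: 0.0094
```

>>> move_arm(
  deltas=[
    {"dp": [0, 0, 0.0025], "turn": [0, 0, 0]},
    {"dp": [0, 0, 0.0025], "turn": [0, 0, 0]},
  ],
)

```text
time: 4.7
tool_pos: [0.4456, -0.2236, 0.062]
tool_rot: [-0.717, 1.566, -0.682]
contact_force: [5.6, -3.4, -5.6]
opening: 0.0089
```

>>> move_arm(
  deltas=[
    {"dp": [0, 0, 0], "turn": [0, 0, 0]},
    {"dp": [0, 0, 0], "turn": [0, 0, 0]},
    {"dp": [0, 0, 0], "turn": [0, 0, 0]},
    {"dp": [-0.01, 0, 0], "turn": [0, 0, 0]},
    {"dp": [-0.04, 0, 0], "turn": [0, 0, 0]},
    {"dp": [-0.08, 0, 0], "turn": [0, 0, 0]},
    {"dp": [-0.12, 0, 0], "turn": [0, 0, 0]},
    {"dp": [-0.15, 0, 0], "turn": [0, 0, 0]},
    {"dp": [-0.15, 0, 0], "turn": [0, 0, 0]},
  ],
  hand=0.034,
)

```text
time: 5.6
tool_pos: [0.4459, -0.2236, 0.2169]
tool_rot: [-0.655, 1.561, -0.62]
contact_force: [-0.3, -0.4, 0.3]
opening: 0.0342
```

```bash
python3 - <<'E'
from h import *
cap("d")
o=robot.observe();print(o["tool_pos"],o["contact_force"],o["qpos"])
D=np.load("d_side.npz");p=D["p"]
cv2.imwrite("pics/z5.png",cv2.resize(p[150:270,280:400,::-1],None,fx=5,fy=5,interpolation=cv2.INTER_NEAREST))
p=np.load("d_top.npz")["p"]
cv2.imwrite("pics/z6.png",cv2.resize(p[130:290,300:400,::-1],None,fx=5,fy=3.7,interpolation=cv2.INTER_NEAREST))
E
```

```text
[ 0.44409124 -0.22237582  0.21257376] [-0.08295714  0.41222774 -0.58380349] [-6.18647766e-01  3.01794958e-01  1.62406571e+00 -5.97405709e-05
  1.21406033e+00 -6.53597622e-01]
```

View pics/z5.png

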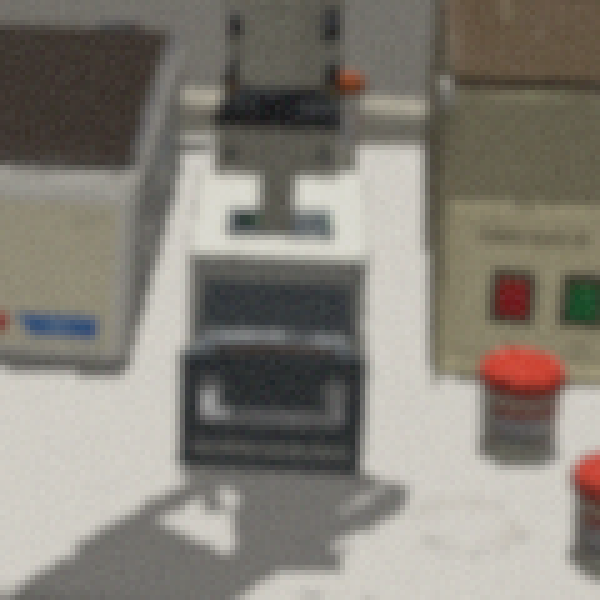

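View pics/z6.png

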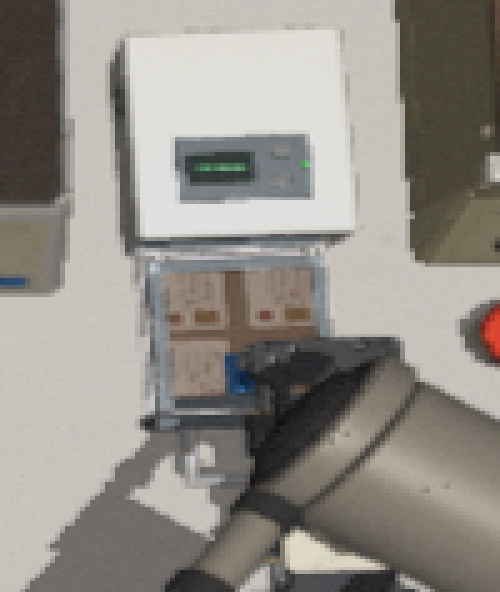

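The drawer is fully out. The white cartridges show under the smoked cover, and the blue grip is at about (237,372) in the crop, partly hidden by the arm. I move aside while turning the jaws.

>>> move_arm(
  deltas=[
    {"dp": [-0.04, 0.17, 0.0], "turn": [90, 0, 0]},
    {"dp": [-0.04, 0.17, 0.0], "turn": [90, 0, 0]},
    {"dp": [-0.04, 0.17, 0.0], "turn": [90, 0, 0]},
    {"dp": [-0.04, 0.17, 0.0], "turn": [90, 0, 0]},
    {"dp": [-0.04, 0.17, 0.0], "turn": [90, 0, 0]},
    {"dp": [-0.04, 0.17, 0.0], "turn": [90, 0, 0]},
    {"dp": [-0.04, 0.17, 0.0], "turn": [90, 0, 0]},
    {"dp": [-0.04, 0.17, 0.0], "turn": [90, 0, 0]},
    {"dp": [-0.04, 0.17, 0.0], "turn": [90, 0, 0]},
    {"dp": [-0.04, 0.17, 0.0], "turn": [90, 0, 0]},
  ],
  hand=0.05,
)

```text
time: 6.7
tool_pos: [0.4373, -0.0523, 0.2503]
tool_rot: [-1.976, 1.567, 2.879]
contact_force: [0.6, 0.5, 0.2]
opening: 0.0499
```

```bash
python3 - <<'E'
from h import *
cap("e")
o=robot.observe();print(o["tool_pos"],o["qpos"]); print(Rcur().round(3))
p=np.load("e_top.npz")["p"];d=np.load("e_top.npz")["d"]
cv2.imwrite("pics/z7.png",cv2.resize(p[130:290,300:400,::-1],None,fx=5,fy=3.7,interpolation=cv2.INTER_NEAREST))
hsv=cv2.cvtColor(p,cv2.COLOR_RGB2HSV)
m=(hsv[...,0]>98)&(hsv[...,0]<125)&(hsv[...,1]>120)&(hsv[...,2]>50); m[:190]=0;m[:,:310]=0;m[260:]=0;m[:,390:]=0
uv=np.argwhere(m)[:,::-1].astype(np.float32); print(len(uv),uv.min(0),uv.max(0),uv.mean(0))
c=uv.mean(0); print(ray_z("top",*c,.07).round(4), ray_z("top",*c,.081).round(4))
P=cloud("top",d)[m]; print(P[P[:,2]>.06].mean(0),P[:,2].max(),np.percentile(P,[5,95],axis=0).round(4))
E
```

```text
[ 0.43743589 -0.05229796  0.25044922] [-2.93218024e-01  1.67770429e-01  1.69404789e+00 -1.04274596e-04
  1.28273591e+00  1.12983179e+00]
[[-0.003  0.989  0.147]
 [ 0.001  0.147 -0.989]
 [-1.    -0.003 -0.001]]
79 [345. 225.] [353. 235.] [348.78482 230.35443]
[ 0.5319 -0.2181  0.07  ] [ 0.5313 -0.2165  0.081 ]
[ 0.53144243 -0.22085065  0.07503605] 0.08514343097525791 [[ 0.519  -0.2309  0.0428]
 [ 0.5469 -0.2102  0.0798]]
```

View pics/z7.png

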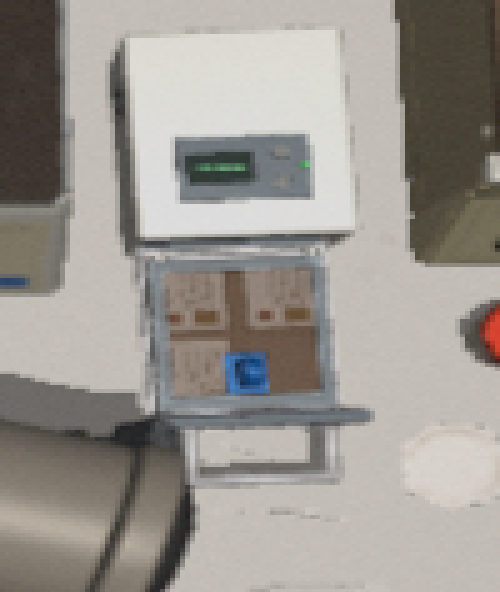

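```bash
cat >> h.py <<'E'
G=np.array([.5325,-.2198,.069]); HG=G+.1*ex-np.array([0,0,.026])
def tool(a): # a deg: tool top leaning toward robot
    a=np.radians(a); xa=np.sin(a)*ex-np.cos(a)*ez; return frame(xa,-ey)
def gp(th,off=0.0):
    t=np.radians(th); e1=-np.cos(t)*ex+np.sin(t)*ez; e2=np.sin(t)*ex+np.cos(t)*ez
    return HG+.1*e1+(.026+off)*e2
def tcp(g,a): return g+.019*tool(a)[:,0]
E
python3 - <<'E'
from h import *
R=tool(12); g=G+[0,0,.003]
print(delta(tcp(g,12)-.13*R[:,0],R))
for u,v in[(412,262)]: print(ray_z("top",u/5+300,v/3.7+130,0.0))
D=np.load("e_top.npz");P=cloud("top",D["d"]).reshape(-1,3)
for z in(.12,.16,.2,.24):
    Q=P[(P[:,0]>.6)&(P[:,0]<.9)&(P[:,1]<-.28)&(P[:,1]>-.5)&(abs(P[:,2]-z)<.012)]; print(z,len(Q),np.percentile(Q,[1,99],axis=0).round(3).tolist() if len(Q) else 0)
E
```

```text
([0.0695, 0.0466, 0.1772], [6.44, -0.74, 12.15])
[ 0.63077476 -0.33915141  0.        ]
0.12 407 [[0.648, -0.497, 0.108], [0.893, -0.281, 0.132]]
0.16 254 [[0.661, -0.491, 0.148], [0.898, -0.33, 0.172]]
0.2 242 [[0.661, -0.446, 0.188], [0.896, -0.33, 0.212]]
0.24 5757 [[0.655, -0.498, 0.237], [0.897, -0.33, 0.252]]
```

>>> move_arm(
  deltas=[
    {"dp": [0.0, 0.0466, 0.1772], "turn": [6.4, -0.7, 12.1]},
    {"dp": [0.0, 0.0466, 0.1772], "turn": [6.4, -0.7, 12.1]},
    {"dp": [0.0, 0.0466, 0.1772], "turn": [6.4, -0.7, 12.1]},
    {"dp": [0.0, 0.0466, 0.1772], "turn": [6.4, -0.7, 12.1]},
    {"dp": [0.03, 0.0466, 0.1772], "turn": [6.4, -0.7, 12.1]},
    {"dp": [0.0695, 0.0466, 0.1772], "turn": [6.4, -0.7, 12.1]},
    {"dp": [0.0695, 0.0466, 0.1772], "turn": [6.4, -0.7, 12.1]},
    {"dp": [0.0695, 0.0466, 0.1772], "turn": [6.4, -0.7, 12.1]},
    {"dp": [0.0695, 0.0466, 0.1772], "turn": [6.4, -0.7, 12.1]},
  ],
  hand=0.034,
)

```text
time: 7.7
tool_pos: [0.5115, -0.2212, 0.1841]
tool_rot: [1.559, 1.357, 0.027]
contact_force: [-0.0, 0.3, 0.3]
opening: 0.0338
```

```bash
python3 - <<'E'
from h import *
R=tool(12); g=G+[0,0,.003]
o=robot.observe(); print(o["tool_pos"],o["opening"]); print(delta(tcp(g,12)-.04*R[:,0],R)); print(delta(tcp(g,12),R))
cap("f")
p=np.load("f_side.npz")["p"]
a=cv2.resize(p[130:260,280:400,::-1],None,fx=3.2,fy=4,interpolation=cv2.INTER_NEAREST)
p=np.load("f_top.npz")["p"]
b=cv2.resize(p[150:280,300:420,::-1],None,fx=3.2,fy=4,interpolation=cv2.INTER_NEAREST)
cv2.imwrite("pics/z8.png",np.hstack([a,b]))
E
```

```text
[ 0.51153811 -0.22122939  0.18411805] 0.033817393866801736
([0.093, -0.0032, -0.0009], [0.23, 0.09, -0.25])
([0.133, -0.0033, -0.0009], [0.23, 0.09, -0.25])
```

View pics/z8.png

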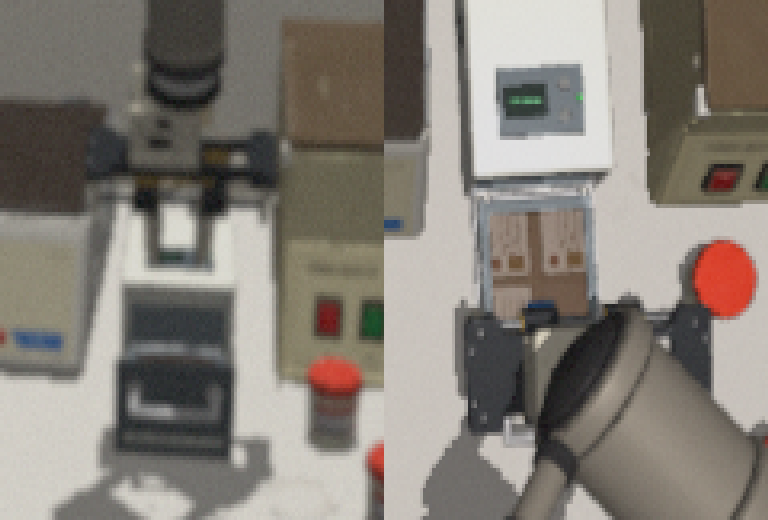

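The jaws straddle the grip line, which is at about (541,312) in the right half. The cup and the heater are clear. I descend in stages.

>>> move_arm(
  deltas=[
    {"dp": [0.04, -0.001, -0.001], "turn": [0, 0, 0]},
    {"dp": [0.08, -0.002, -0.001], "turn": [0, 0, 0]},
    {"dp": [0.1, -0.003, -0.001], "turn": [0, 0, 0]},
    {"dp": [0.11, -0.003, -0.001], "turn": [0, 0, 0]},
    {"dp": [0.11, -0.003, -0.001], "turn": [0, 0, 0]},
  ],
)

```text
time: 8.3
tool_pos: [0.5309, -0.219, 0.0739]
tool_rot: [1.57, 1.36, 0.037]
contact_force: [0.2, 0.5, -0.0]
opening: 0.0339
```

```bash
python3 - <<'E'
from h import *
R=tool(12); g=G+[0,0,.003]
cap("g")
o=robot.observe(); print(o["tool_pos"],o["contact_force"]); print(delta(tcp(g,12),R))
p=np.load("g_top.npz")["p"]
cv2.imwrite("pics/z9.png",cv2.resize(p[190:260,310:390,::-1],None,fx=8,fy=8,interpolation=cv2.INTER_NEAREST))
E
```

```text
[ 0.5315523  -0.21965824  0.07559867] [-0.41002055  0.65282401 -0.11355367]
([0.0227, 0.0001, 0.0001], [0.15, 0.08, -0.23])
```

View pics/z9.png

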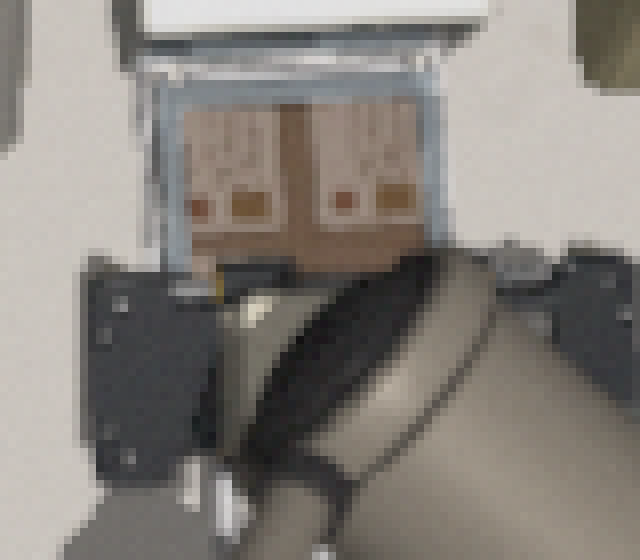

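The arm hides the grip in this view, but the fingertips are at 0.075 with no contact. I finish the descent by 22 mm and close gently.

>>> move_arm(
  deltas=[
    {"dp": [0.01, 0, 0], "turn": [0, 0, 0]},
    {"dp": [0.018, 0, 0], "turn": [0, 0, 0]},
    {"dp": [0.022, 0, 0], "turn": [0, 0, 0]},
    {"dp": [0.022, 0, 0], "turn": [0, 0, 0]},
  ],
)

```text
time: 8.8
tool_pos: [0.535, -0.2188, 0.0518]
tool_rot: [1.572, 1.36, 0.038]
contact_force: [-0.2, -0.0, 0.8]
opening: 0.0341
```

>>> move_arm(
  deltas=[
    {"dp": [0, 0, 0], "turn": [0, 0, 0]},
    {"dp": [0, 0, 0], "turn": [0, 0, 0]},
    {"dp": [0, 0, 0], "turn": [0, 0, 0]},
    {"dp": [0, 0, 0], "turn": [0, 0, 0]},
  ],
  hand=0.0,
  squeeze=12,
)

```text
time: 9.2
tool_pos: [0.536, -0.2217, 0.0534]
tool_rot: [1.546, 1.357, 0.012]
contact_force: [-1.4, -11.1, -2.0]
opening: 0.012
```

```bash
python3 - <<'E'
from h import *
o=robot.observe(); print(o["tool_pos"],o["contact_force"],o["torque"],o["opening"],o["qpos"]); R=Rcur(); print(R.round(3))
g=o["tool_pos"]-.019*R[:,0]; print("grasp",g,G)
for a1 in (0,):
  for k,th in enumerate(np.linspace(0,60,11)[1:]):
    a=12-12*th/60
    p=tcp(gp(th,.003),a); p0=tcp(gp(0,.003),12)
    Rr=tool(12); print(round(th),(Rr.T@(p-p0)).round(4),Ro.from_matrix(Rr.T@tool(a)).as_rotvec(degrees=True).round(2))
E
```

```text
[ 0.53602691 -0.22174842  0.05335215] [ -1.40417494 -11.0569817   -2.01047313] [-1.54227736  0.49187546 -0.27786045] 0.012027071166449934 [-0.59128174  0.54926146  1.76215713  0.19695122  0.66268483  0.79705134]
[[ 0.212  0.977  0.037]
 [ 0.003  0.037 -0.999]
 [-0.977  0.212  0.005]]
grasp [ 0.53199557 -0.22179687  0.07191948] [ 0.5325 -0.2198  0.069 ]
6 [-0.0093  0.0052 -0.    ] [-0.  -0.  -1.2]
12 [-0.018   0.0114 -0.    ] [-0.  -0.  -2.4]
18 [-0.026   0.0185  0.    ] [ 0.  -0.  -3.6]
24 [-0.0331  0.0263 -0.    ] [ 0.  -0.  -4.8]
30 [-0.0394  0.0349  0.    ] [-0.  0. -6.]
36 [-0.0447  0.044  -0.    ] [-0.   0.  -7.2]
42 [-0.049   0.0537  0.    ] [ 0.  -0.  -8.4]
48 [-0.0522  0.0637 -0.    ] [-0.  -0.  -9.6]
54 [-0.0543  0.074   0.    ] [ -0.   -0.  -10.8]
60 [-0.0553  0.0845  0.    ] [ -0.  -0. -12.]
```

The grip is held: the opening is 12 mm, which matches the paddle. I relax the 2–3 mm sideways offset and raise along the arc in halves.

>>> move_arm(
  deltas=[
    {"dp": [0, 0, 0.002], "turn": [0, 0, 0]},
    {"dp": [-0.0047, 0.0026, 0.003], "turn": [0, 0, -0.6]},
    {"dp": [-0.0093, 0.0052, 0.003], "turn": [0, 0, -1.2]},
    {"dp": [-0.0137, 0.0083, 0.003], "turn": [0, 0, -1.8]},
    {"dp": [-0.018, 0.0114, 0.003], "turn": [0, 0, -2.4]},
    {"dp": [-0.022, 0.015, 0.003], "turn": [0, 0, -3]},
    {"dp": [-0.026, 0.0185, 0.003], "turn": [0, 0, -3.6]},
    {"dp": [-0.0296, 0.0224, 0.003], "turn": [0, 0, -4.2]},
    {"dp": [-0.0331, 0.0263, 0.003], "turn": [0, 0, -4.8]},
    {"dp": [-0.0394, 0.0349, 0.003], "turn": [0, 0, -6]},
  ],
)

```text
time: 10.2
tool_pos: [0.5606, -0.2209, 0.0983]
tool_rot: [1.572, 1.467, 0.038]
contact_force: [-2.4, -1.3, -2.4]
opening: 0.0123
```

```bash
python3 - <<'E'
from h import *
cap("i")
o=robot.observe(); print(o["tool_pos"],o["contact_force"],o["torque"],o["opening"]); R=Rcur()
g=o["tool_pos"]-.019*R[:,0]; d=g-HG; x=-d@ex; z=d[2]; print("grasp",g,"r",np.hypot(x,z),"ang",np.degrees(np.arctan2(z,x)-np.arctan2(.029,.1)), "tilt",np.degrees(np.arcsin(R[:,0]@ex)))
p=np.load("i_side.npz")["p"]
a=cv2.resize(p[130:260,280:400,::-1],None,fx=3.2,fy=4,interpolation=cv2.INTER_NEAREST)
p=np.load("i_top.npz")["p"]
b=cv2.resize(p[150:280,300:420,::-1],None,fx=3.2,fy=4,interpolation=cv2.INTER_NEAREST)
cv2.imwrite("pics/z10.png",np.hstack([a,b]))
E
```

```text
[ 0.56262704 -0.22078074  0.09965369] [-4.65921845 -0.15676234  3.95845109] [-0.07659127  0.70465017  0.02061053] 0.012043953194152622
grasp [ 0.56057913 -0.22083779  0.11854292] r 0.10434086850283353 ang 30.213667239752844 tilt 6.189873644255432
```

View pics/z10.png

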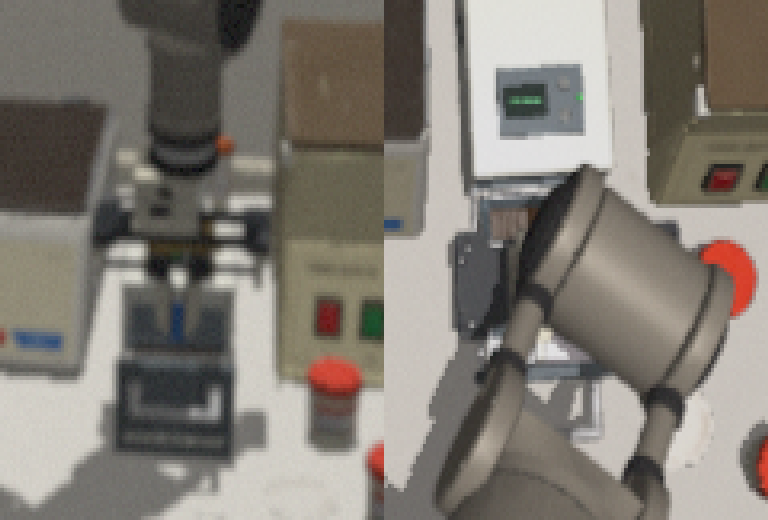

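The blue paddle is held between the fingers, at (177,320) in the left half, and the cover is about 30° open. The contact force shows I am pushing slightly inward, so I add 2 mm of radius for the second half to keep the drawer from creeping shut.

```bash
python3 - <<'E'
from h import *
p0=tcp(gp(30,.003),6); R0=tool(6)
for th in range(30,61,3):
    a=6-6*(th-30)/30
    g=gp(th,.003); r=(g-HG)/np.linalg.norm(g-HG)
    print(th,(R0.T@(tcp(g+.002*r,a)-p0)).round(4),round(a-6,2))
E
```

```text
30 [-0.0016 -0.0012  0.    ] 0.0
33 [-0.0049  0.0031 -0.    ] -0.6
36 [-0.0079  0.0075 -0.    ] -1.2
39 [-0.0107  0.0121  0.    ] -1.8
42 [-0.0133  0.0168  0.    ] -2.4
45 [-0.0156  0.0217  0.    ] -3.0
48 [-0.0176  0.0267 -0.    ] -3.6
51 [-0.0194  0.0317  0.    ] -4.2
54 [-0.0209  0.0369  0.    ] -4.8
57 [-0.0221  0.0421 -0.    ] -5.4
60 [-0.023   0.0474  0.    ] -6.0
```

>>> move_arm(
  deltas=[
    {"dp": [-0.0016, -0.0012, 0], "turn": [0, 0, 0]},
    {"dp": [-0.0049, 0.0031, 0], "turn": [0, 0, -0.6]},
    {"dp": [-0.0079, 0.0075, 0], "turn": [0, 0, -1.2]},
    {"dp": [-0.0107, 0.0121, 0], "turn": [0, 0, -1.8]},
    {"dp": [-0.0133, 0.0168, 0], "turn": [0, 0, -2.4]},
  ],
)

```text
time: 10.8
tool_pos: [0.5764, -0.2202, 0.1134]
tool_rot: [1.574, 1.508, 0.04]
contact_force: [-1.2, 0.1, -4.1]
opening: 0.0118
```

```bash
cat >> h.py <<'E'
def stat():
    o=robot.observe(); R=Rcur(); print(o["time"],o["tool_pos"].round(4),"F",o["contact_force"].round(1),"T",o["torque"].round(2),"op",round(o["opening"],4))
    g=o["tool_pos"]-.019*R[:,0]; d=g-HG; x=-d@ex; z=d[2]; print("grasp",g.round(4),"r",np.hypot(x,z).round(4),"ang",np.degrees(np.arctan2(z,x)-np.arctan2(.029,.1)).round(2), "tilt",np.degrees(np.arcsin(R[:,0]@ex)).round(2))
E
python3 - <<'E'
from h import *
stat(); robot.read_camera("side"); stat()
E
```

```text
10.8 [ 0.5764 -0.2202  0.1134] F [-1.2  0.1 -4.1] T [0.03 0.38 0.09] op 0.0118
grasp [ 0.5752 -0.2202  0.1324] r 0.1062 ang 41.13 tilt 3.6
10.85 [ 0.5775 -0.2202  0.1141] F [-1.8  2.1 -1.4] T [0.13 0.62 0.11] op 0.0119
grasp [ 0.5762 -0.2202  0.1331] r 0.1062 ang 41.83 tilt 3.68
```

```bash
python3 - <<'E'
from h import *
def T(th):
    a=6-6*(th-30)/30; g=gp(th,.003); r=(g-HG)/np.linalg.norm(g-HG); return tcp(g+.0015*r,a),a
p0=T(42)[0]+0; R0=tool(3.6)
for th in range(44,61,2): print(th,(R0.T@(T(th)[0]-p0)).round(4),round(T(th)[1]-3.6,2))
E
```

```text
44 [-0.0017  0.0031 -0.    ] -0.4
46 [-0.0033  0.0063  0.    ] -0.8
48 [-0.0047  0.0096 -0.    ] -1.2
50 [-0.0061  0.0129  0.    ] -1.6
52 [-0.0073  0.0163 -0.    ] -2.0
54 [-0.0084  0.0196  0.    ] -2.4
56 [-0.0093  0.0231 -0.    ] -2.8
58 [-0.0102  0.0265 -0.    ] -3.2
60 [-0.0109  0.03    0.    ] -3.6
```

>>> move_arm(
  deltas=[
    {"dp": [-0.0017, 0.0031, 0], "turn": [0, 0, -0.4]},
    {"dp": [-0.0033, 0.0063, 0], "turn": [0, 0, -0.8]},
    {"dp": [-0.0047, 0.0096, 0], "turn": [0, 0, -1.2]},
    {"dp": [-0.0061, 0.0129, 0], "turn": [0, 0, -1.6]},
    {"dp": [-0.0073, 0.0163, 0], "turn": [0, 0, -2]},
    {"dp": [-0.0084, 0.0196, 0], "turn": [0, 0, -2.4]},
    {"dp": [-0.0093, 0.0231, 0], "turn": [0, 0, -2.8]},
    {"dp": [-0.0102, 0.0265, 0], "turn": [0, 0, -3.2]},
    {"dp": [-0.0109, 0.03, 0], "turn": [0, 0, -3.6]},
    {"dp": [-0.0109, 0.03, 0], "turn": [0, 0, -3.6]},
  ],
)

```text
time: 11.85
tool_pos: [0.6066, -0.2189, 0.1269]
tool_rot: [1.449, 1.568, -0.084]
contact_force: [-3.9, 3.3, 4.0]
opening: 0.0121
```

```bash
python3 - <<'E'
from h import *
stat(); cap("j"); stat()
p=np.load("j_side.npz")["p"]
a=cv2.resize(p[140:270,300:380,::-1],None,fx=4.8,fy=4.4,interpolation=cv2.INTER_NEAREST)
p=np.load("j_top.npz")["p"]
b=cv2.resize(p[150:280,310:390,::-1],None,fx=4.8,fy=4.4,interpolation=cv2.INTER_NEAREST)
cv2.imwrite("pics/z11.png",np.hstack([a,b]))
E
```

```text
11.85 [ 0.6066 -0.2189  0.1269] F [-3.9  3.3  4. ] T [0.57 0.77 0.21] op 0.0121
grasp [ 0.6065 -0.2189  0.1459] r 0.1061 ang 59.64 tilt 0.16
11.95 [ 0.6064 -0.219   0.1268] F [-2.6  3.7  2.6] T [0.65 0.5  0.11] op 0.0123
grasp [ 0.6063 -0.219   0.1458] r 0.1061 ang 59.52 tilt 0.19
```

View pics/z11.png

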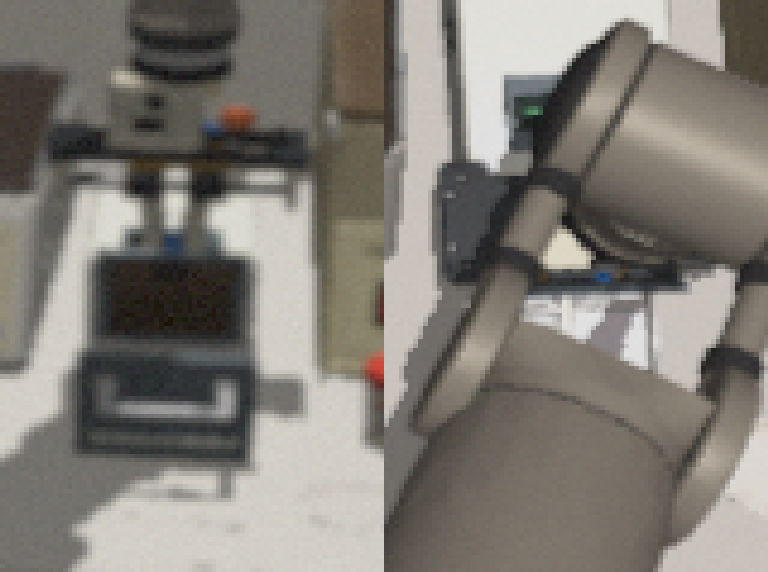

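The cover stands open. Its underside is the dark panel in the left half, with its edge at row 258, and the blue grip is just behind at (172,245). Now I check the cover angle by plane and edge, and whether the drawer is still out.

```bash
python3 - <<'E'
from h import *
J=np.load("j_side.npz");p,d=J["p"],J["d"]
P=cloud("side",d)
m=np.zeros(d.shape,bool); m[200:216,323:349]=1
Q=P[m&(d>0)]; print(len(Q),Q.mean(0).round(4))
med=np.median(Q,0)
for _ in range(3):
    c=Q.mean(0); n=np.linalg.svd(Q-c)[2][2]; r=(Q-c)@n; Q=Q[abs(r)<3*r.std()+1e-6]
print("n",n.round(3),"res",r.std(),"ang from plane",np.degrees(np.arctan2(abs(n@ex),abs(n[2]))), "hinge-dist",(HG-c)@n)
# edge
for u in(325,335,345):
    g=p[190:210,u].mean(-1); print(u,g.round().astype(int).tolist())
i=robot.camera_info("side");Rm=np.array(i["R"]);o=-Rm.T@np.array(i["t"])
for v in (198,198.5,199,199.5):
    # ray vs angle: the closest
    best=min(np.arange(50,72,.1),key=lambda th:abs(proj("side",HG+.13*(-np.cos(np.radians(th))*ex+np.sin(np.radians(th))*ez))[1]-v)); print(v,best)
E_=np.load("e_side.npz")["p"].astype(float)
a=E_[215:248,315:355].mean(-1); F=p.astype(float)
from scipy.ndimage import shift
b=F[215:248,315:355].mean(-1)
print("phase",cv2.phaseCorrelate((a-a.mean()).astype(np.float32),(b-b.mean()).astype(np.float32),cv2.createHanningWindow((40,33),cv2.CV_32F)))
print("px per mm of drawer", [ (np.array(proj("side",[.445+k,-.223,.075]))).round(2).tolist() for k in(0,.01)])
# handle depth
dd=d[225:240,320:350]; h=P[225:240,320:350].reshape(-1,3); hz=h[(abs(h[:,2]-.077)<.008)]
print("handle x now",np.percentile(hz[:,0],[2,10,50]))
Pe=cloud("side",np.load("e_side.npz")["d"])[225:240,320:350].reshape(-1,3); hz=Pe[(abs(Pe[:,2]-.077)<.008)]
print("before",np.percentile(hz[:,0],[2,10,50]))
E
```

```text
415 [ 0.6002 -0.2213  0.0979]
n [0.857 0.04  0.515] res 0.001841450025394968 ang from plane 59.0340774285459 hinge-dist -0.0004333743382879357
325 [212, 195, 182, 171, 163, 147, 134, 108, 71, 45, 40, 43, 38, 35, 38, 35, 33, 33, 27, 35]
335 [194, 165, 119, 76, 58, 60, 68, 60, 53, 39, 35, 27, 25, 25, 31, 37, 36, 29, 28, 33]
345 [213, 196, 170, 142, 127, 117, 103, 82, 56, 50, 38, 40, 38, 38, 40, 32, 33, 33, 32, 27]
198 57.1000000000001
198.5 56.10000000000009
199 55.200000000000074
199.5 54.30000000000006
phase ((0.36672429162121745, -0.33829601947147836), 0.9549084408415689)
px per mm of drawer [[332.79, 233.29], [332.99, 231.88]]
handle x now [0.43662084 0.4399297  0.48051118]
before [0.43852631 0.44086946 0.47825099]
```

```bash
python3 - <<'E'
from h import *
ims=[]
for n in "ehij":
    try: p=np.load(f"{n}_top.npz")["p"]
    except Exception: continue
    ims.append(cv2.resize(p[205:255,325:370,::-1],None,fx=6,fy=9,interpolation=cv2.INTER_NEAREST)); print(n)
cv2.imwrite("pics/z12.png",np.hstack(ims)[:, :800])
ims=[]
for n in "eij":
    p=np.load(f"{n}_side.npz")["p"]; ims.append(cv2.resize(p[210:255,308:360,::-1],None,fx=5,fy=10,interpolation=cv2.INTER_NEAREST))
cv2.imwrite("pics/z13.png",np.hstack(ims))
E
```

```text
e
i
j
```

View pics/z12.png

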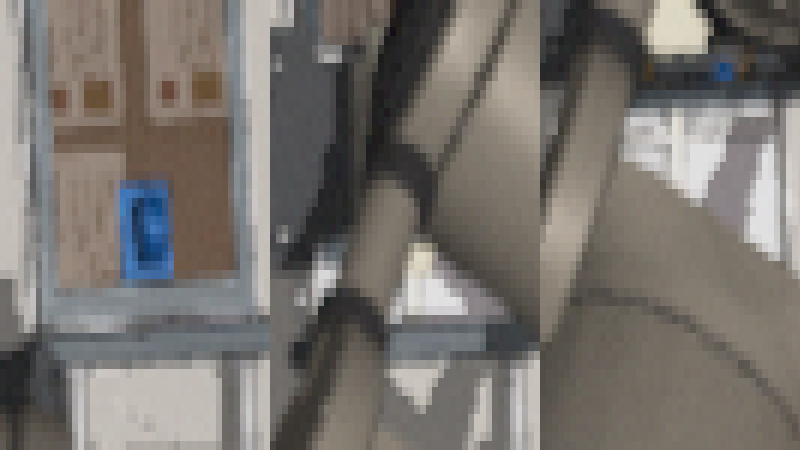

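View pics/z13.png

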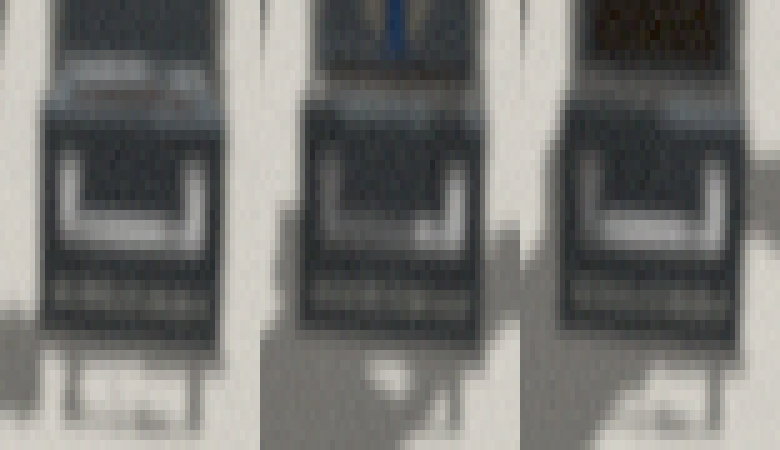

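```bash
python3 - <<'E'
from h import *
def edge(prof,lev):
    # first crossing
    s=np.sign(prof-lev); k=np.where(s[1:]!=s[:-1])[0]; return [round(float(i+(lev-prof[i])/(prof[i+1]-prof[i])),2) for i in k]
for n in "defgij":
    p=np.load(f"{n}_side.npz")["p"].astype(float).mean(-1)
    out=[]
    # bar rows (bar is bright on dark): centroid of brightness above the dark in rows 226..238 over right cols 338..346
    for c in (slice(326,336),slice(336,342)):
        pr=p[226:240,c].mean(1); w=np.clip(pr-60,0,None); out.append(round(float((w*np.arange(226,240)).sum()/w.sum()),2))
    # lettering strip centroid
    pr=p[236:245,320:348].mean(1); w=np.clip(pr-pr.min()-8,0,None); out.append(round(float((w*np.arange(236,245)).sum()/w.sum()),2))
    # panel right edge bottom
    pr=p[238:252,342:348].mean(1); out.append(edge(pr,100))
    # control: heater red button & green
    q=np.load(f"{n}_side.npz")["p"].astype(float); q=q[195:220,375:395]; w=np.clip(q[...,0]-q[...,1]-50,0,None); out.append(round(float((w.sum(1)*np.arange(25)).sum()/w.sum()),2))
    print(n,out)
for n in "dei":
    p=np.load(f"{n}_top.npz")["p"].astype(float).mean(-1)
    for c in (slice(347,351),slice(351,354),slice(356,360)): print(n,c.start,p[236:250,c].mean(1).round().astype(int).tolist())
E
```

```text
d [234.14, 234.02, 241.78, [7.18], 15.26]
e [233.33, 233.33, 241.24, [7.06], 15.19]
f [233.1, 234.09, 241.79, [7.14], 15.28]
g [233.01, 233.99, 241.83, [7.2], 15.28]
i [234.65, 233.65, 241.61, [7.04], 15.32]
j [232.98, 233.36, 241.57, [7.04], 15.26]
d 347 [59, 70, 70, 74, 90, 88, 50, 47, 48, 54, 70, 74, 74, 74]
d 351 [62, 65, 67, 66, 67, 61, 43, 40, 40, 40, 40, 40, 41, 33]
d 356 [56, 50, 41, 34, 31, 28, 28, 29, 30, 36, 36, 37, 40, 42]
e 347 [99, 135, 135, 131, 111, 94, 103, 120, 113, 133, 189, 189, 189, 190]
e 351 [90, 132, 134, 126, 96, 99, 115, 117, 114, 149, 188, 189, 188, 189]
e 356 [117, 132, 137, 134, 100, 98, 118, 112, 114, 164, 189, 189, 188, 188]
i 347 [202, 206, 210, 192, 115, 100, 120, 122, 117, 153, 193, 195, 187, 152]
i 351 [221, 224, 224, 208, 124, 101, 122, 117, 113, 155, 180, 152, 131, 125]
i 356 [119, 140, 162, 166, 123, 102, 122, 118, 85, 111, 109, 113, 119, 118]
```

Image checks suggest the drawer may have crept in by about 1 mm while I pushed inward early in the lift. To be sure it is at the stop, I'll lower the cover to about 25° with a firmer grip, pull outward along the cover, then lift again with an outward bias.

```bash
python3 - <<'E'
from h import *
def T(th,b):
    a=6-6*(th-30)/30; g=gp(th,.003); r=(g-HG)/np.linalg.norm(g-HG); return tcp(g+b*r,a),a
p0=T(60,.0015)[0]; R0=tool(0)
for th in range(60,24,-4): print(th,(R0.T@(T(th,.002)[0]-p0)).round(4),round(T(th,0)[1],2))
E
```

```text
60 [-0.0005 -0.0001  0.    ] 0.0
56 [ 0.0015 -0.007  -0.    ] 0.8
52 [ 0.004  -0.0137 -0.    ] 1.6
48 [ 0.007  -0.0202 -0.    ] 2.4
44 [ 0.0105 -0.0265 -0.    ] 3.2
40 [ 0.0144 -0.0325 -0.    ] 4.0
36 [ 0.0187 -0.0382 -0.    ] 4.8
32 [ 0.0234 -0.0437 -0.    ] 5.6
28 [ 0.0285 -0.0488 -0.    ] 6.4
```

>>> move_arm(
  deltas=[
    {"dp": [-0.0005, 0, -0.001], "turn": [0, 0, 0]},
    {"dp": [0.0015, -0.007, -0.001], "turn": [0, 0, 0.8]},
    {"dp": [0.004, -0.0137, -0.001], "turn": [0, 0, 1.6]},
    {"dp": [0.007, -0.0202, -0.001], "turn": [0, 0, 2.4]},
    {"dp": [0.0105, -0.0265, -0.001], "turn": [0, 0, 3.2]},
    {"dp": [0.0144, -0.0325, -0.001], "turn": [0, 0, 4]},
    {"dp": [0.0187, -0.0382, -0.001], "turn": [0, 0, 4.8]},
    {"dp": [0.0234, -0.0437, -0.001], "turn": [0, 0, 5.6]},
    {"dp": [0.0285, -0.0488, -0.001], "turn": [0, 0, 6.4]},
    {"dp": [0.0285, -0.0488, -0.001], "turn": [0, 0, 6.4]},
  ],
  squeeze=20,
)

```text
time: 12.95
tool_pos: [0.5578, -0.221, 0.0974]
tool_rot: [1.555, 1.454, 0.02]
contact_force: [5.8, 1.6, -5.3]
opening: 0.0117
```

```bash
python3 - <<'E'
from h import *
stat();robot.read_camera("side");stat()
E
```

```text
12.95 [ 0.5578 -0.221   0.0974] F [ 5.8  1.6 -5.3] T [-0.02 -0.64  0.14] op 0.0117
grasp [ 0.5556 -0.221   0.1163] r 0.1063 ang 27.4 tilt 6.68
13.0 [ 0.558  -0.221   0.0976] F [ 4.8 -0.7 -6.6] T [-0.15 -0.49  0.16] op 0.0116
grasp [ 0.5558 -0.221   0.1164] r 0.1063 ang 27.55 tilt 6.64
```

>>> move_arm(
  deltas=[
    {"dp": [-0.0008, -0.001, 0], "turn": [0, 0, 0]},
    {"dp": [-0.0015, -0.0022, 0], "turn": [0, 0, 0]},
    {"dp": [-0.0015, -0.0022, 0], "turn": [0, 0, 0]},
  ],
  squeeze=30,
)

```text
time: 13.3
tool_pos: [0.5578, -0.221, 0.0978]
tool_rot: [1.552, 1.452, 0.017]
contact_force: [17.5, -1.4, -19.9]
opening: 0.0117
```

```bash
python3 - <<'E'
from h import *
stat();cap("k");stat()
for n in "eik":
    p=np.load(f"{n}_top.npz")["p"].astype(float).mean(-1)
    for c in (slice(345,348),slice(348,351),slice(351,354)): print(n,c.start,p[236:250,c].mean(1).round().astype(int).tolist())
E
```

```text
13.3 [ 0.5578 -0.221   0.0978] F [ 17.5  -1.4 -19.9] T [-0.28 -2.22  0.12] op 0.0117
grasp [ 0.5556 -0.221   0.1166] r 0.1065 ang 27.55 tilt 6.82
13.4 [ 0.5578 -0.221   0.0978] F [ 17.3  -3.  -19.5] T [-0.22 -2.17  0.07] op 0.0117
grasp [ 0.5556 -0.221   0.1166] r 0.1065 ang 27.56 tilt 6.81
e 345 [117, 145, 135, 139, 135, 114, 107, 123, 115, 122, 185, 190, 190, 191]
e 348 [95, 132, 134, 129, 107, 92, 103, 119, 112, 133, 189, 189, 189, 189]
e 351 [90, 132, 134, 126, 96, 99, 115, 117, 114, 149, 188, 189, 188, 189]
i 345 [125, 144, 167, 180, 148, 91, 115, 120, 118, 144, 190, 170, 140, 110]
i 348 [215, 215, 219, 199, 116, 101, 120, 122, 115, 152, 193, 195, 191, 168]
i 351 [221, 224, 224, 208, 124, 101, 122, 117, 113, 155, 180, 152, 131, 125]
k 345 [113, 116, 120, 122, 104, 100, 102, 120, 116, 129, 190, 189, 191, 172]
k 348 [194, 195, 195, 200, 117, 95, 103, 123, 117, 137, 195, 195, 194, 194]
k 351 [139, 154, 175, 201, 124, 101, 119, 120, 120, 153, 195, 193, 188, 173]
```

The drawer is hard against its stop: 17 N of pull gave no motion. The panel edge in the top view is back where it was when released. I ease off and lift again with the outward bias.

```bash
python3 - <<'E'
from h import *
def T(th,b):
    a=6-6*(th-30)/30; g=gp(th,.003); r=(g-HG)/np.linalg.norm(g-HG); return tcp(g+b*r,a),a
p0=T(28,.002)[0]; R0=tool(6.4)
for th in list(range(28,61,2)): 
    d=R0.T@(T(th,.002+.0008*(th-28)/32)[0]-p0)+[.0013,.0019,0]
    print(th,d.round(4),round(T(th,0)[1]-6.4,2))
E
```

```text
28 [0.0013 0.0019 0.    ] 0.0
30 [-0.001   0.0046  0.    ] -0.4
32 [-0.0033  0.0075 -0.    ] -0.8
34 [-0.0054  0.0104  0.    ] -1.2
36 [-0.0075  0.0133 -0.    ] -1.6
38 [-0.0094  0.0164  0.    ] -2.0
40 [-0.0112  0.0195 -0.    ] -2.4
42 [-0.0129  0.0227  0.    ] -2.8
44 [-0.0145  0.0259 -0.    ] -3.2
46 [-0.016   0.0292  0.    ] -3.6
48 [-0.0173  0.0325 -0.    ] -4.0
50 [-0.0186  0.0359  0.    ] -4.4
52 [-0.0197  0.0393 -0.    ] -4.8
54 [-0.0207  0.0428  0.    ] -5.2
56 [-0.0215  0.0463 -0.    ] -5.6
58 [-0.0223  0.0498 -0.    ] -6.0
60 [-0.0229  0.0534  0.    ] -6.4
```

>>> move_arm(
  deltas=[
    {"dp": [0.0013, 0.0019, 0], "turn": [0, 0, 0]},
    {"dp": [-0.001, 0.0046, 0], "turn": [0, 0, -0.4]},
    {"dp": [-0.0033, 0.0075, 0], "turn": [0, 0, -0.8]},
    {"dp": [-0.0054, 0.0104, 0], "turn": [0, 0, -1.2]},
    {"dp": [-0.0075, 0.0133, 0], "turn": [0, 0, -1.6]},
    {"dp": [-0.0094, 0.0164, 0], "turn": [0, 0, -2]},
    {"dp": [-0.0112, 0.0195, 0], "turn": [0, 0, -2.4]},
    {"dp": [-0.0129, 0.0227, 0], "turn": [0, 0, -2.8]},
    {"dp": [-0.0145, 0.0259, 0], "turn": [0, 0, -3.2]},
  ],
  squeeze=15,
)

```text
time: 14.3
tool_pos: [0.5782, -0.22, 0.1165]
tool_rot: [1.547, 1.515, 0.013]
contact_force: [-0.6, -5.4, -4.1]
opening: 0.0121
```

```bash
python3 - <<'E'
from h import *
stat()
def T(th,b):
    a=6-6*(th-30)/30; g=gp(th,.003); r=(g-HG)/np.linalg.norm(g-HG); return tcp(g+b*r,a),a
f=lambda th:T(th,.002+.0008*(th-28)/32)[0]
R0=tool(3.2)
for th in range(46,63,2): print(th,(R0.T@(f(th)-f(44))).round(4),round(T(th,0)[1]-3.2,2))
E
```

```text
14.3 [ 0.5782 -0.22    0.1165] F [-0.6 -5.4 -4.1] T [-0.81  0.48  0.07] op 0.0121
grasp [ 0.5771 -0.22    0.1355] r 0.1078 ang 42.92 tilt 3.2
46 [-0.0017  0.0032  0.    ] -0.4
48 [-0.0032  0.0065 -0.    ] -0.8
50 [-0.0046  0.0098  0.    ] -1.2
52 [-0.0059  0.0131  0.    ] -1.6
54 [-0.0071  0.0165  0.    ] -2.0
56 [-0.0082  0.02    0.    ] -2.4
58 [-0.0091  0.0234  0.    ] -2.8
60 [-0.0099  0.027   0.    ] -3.2
62 [-0.0106  0.0305  0.    ] -3.6
```

>>> move_arm(
  deltas=[
    {"dp": [-0.0013, 0.0032, 0.0008], "turn": [0, 0, -0.4]},
    {"dp": [-0.0026, 0.0065, 0.0008], "turn": [0, 0, -0.8]},
    {"dp": [-0.0038, 0.0098, 0.0008], "turn": [0, 0, -1.2]},
    {"dp": [-0.0049, 0.0131, 0.0008], "turn": [0, 0, -1.6]},
    {"dp": [-0.0061, 0.0165, 0.0008], "turn": [0, 0, -2]},
    {"dp": [-0.0071, 0.02, 0.0008], "turn": [0, 0, -2.4]},
    {"dp": [-0.0079, 0.0234, 0.0008], "turn": [0, 0, -2.8]},
    {"dp": [-0.0087, 0.027, 0.0008], "turn": [0, 0, -3.2]},
    {"dp": [-0.0087, 0.027, 0.0008], "turn": [0, 0, -3.2]},
    {"dp": [-0.0087, 0.027, 0.0008], "turn": [0, 0, -3.2]},
  ],
)

```text
time: 15.3
tool_pos: [0.6056, -0.2189, 0.1275]
tool_rot: [1.373, 1.568, -0.161]
contact_force: [-4.0, 0.1, 5.4]
opening: 0.0119
```

```bash
cat > chk.py <<'E'
from h import *
import sys
n=sys.argv[1]
stat(); cap(n); stat()
J=np.load(n+"_side.npz");p,d=J["p"],J["d"]
P=cloud("side",d)
m=np.zeros(d.shape,bool); m[202:216,324:348]=1
Q=P[m&(d>0)]
for _ in range(3):
    c=Q.mean(0); nn=np.linalg.svd(Q-c)[2][2]; r=(Q-c)@nn; Q=Q[abs(r)<3*r.std()+1e-6]
nn*=np.sign(nn[0])
print(len(Q),"c",c.round(4),"n",nn.round(3),"res",r.std().round(4),"plane ang",np.degrees(np.arctan2(nn@ex,nn[2])).round(2),"hinge dist to plane",((HG-c)@nn).round(4))
dd=c-HG; print("line ang hinge->c",np.degrees(np.arctan2(dd[2],-dd@ex)).round(2))
q=p.astype(float).mean(-1)
pr=q[236:245,320:348].mean(1); w=np.clip(pr-pr.min()-8,0,None); print("letters",(w*np.arange(236,245)).sum()/w.sum())
a=cv2.resize(p[140:270,300:380,::-1],None,fx=4.8,fy=4.4,interpolation=cv2.INTER_NEAREST)
p=np.load(n+"_top.npz")["p"]
b=cv2.resize(p[150:280,310:390,::-1],None,fx=4.8,fy=4.4,interpolation=cv2.INTER_NEAREST)
cv2.imwrite(f"pics/chk_{n}.png",np.hstack([a,b]))
E
python3 chk.py l
```

```text
15.3 [ 0.6056 -0.2189  0.1275] F [-4.   0.1  5.4] T [0.02 0.69 0.12] op 0.0119
grasp [ 0.6055 -0.2189  0.1465] r 0.107 ang 59.2 tilt 0.17
15.4 [ 0.6055 -0.2189  0.1275] F [-3.6  0.4  4.9] T [0.   0.66 0.11] op 0.0121
grasp [ 0.6055 -0.2189  0.1465] r 0.107 ang 59.18 tilt 0.18
336 c [ 0.6031 -0.2214  0.0927] n [0.845 0.036 0.533] res 0.0019 plane ang 57.76 hinge dist to plane -0.0015
line ang hinge->c 59.32
letters 241.69647172547124
```

View pics/chk_l.png

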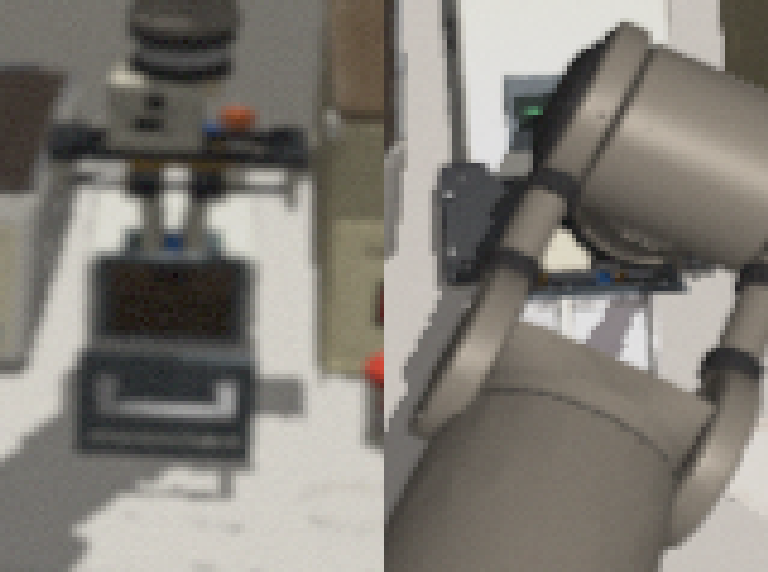

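```bash
python3 - <<'E'
from h import *
p=np.load("l_side.npz")["p"]; q=(p.astype(float).mean(-1)+np.load("j_side.npz")["p"].astype(float).mean(-1))/2
q=p.astype(float).mean(-1)
for a,b in((320,322),(322,324),(346,348),(348,350)): print(a,q[190:226,a:b].mean(1).round().astype(int).tolist())
print("rowprof cover", q[206:212,314:356].mean(0).round().astype(int).tolist())
cv2.imwrite("pics/z14.png",cv2.resize(p[188:228,312:358,::-1],None,fx=14,fy=14,interpolation=cv2.INTER_NEAREST))
hw=.055
for th in (56,58,60,62):
    t=np.radians(th); e1=-np.cos(t)*ex+np.sin(t)*ez; e2=np.sin(t)*ex+np.cos(t)*ez
    print(th,[np.round(proj("side",HG+.13*e1+s*e2*.002+y*ey),2).tolist() for y in(-hw,0,hw) for s in(1,-1)])
Hn=HG-.187*ex+[0,0,.032]; F=Hn+.042*ex; 
for z in(.1,.0): print("panel out",z,[np.round(proj("side",[*(F+y*ey)[:2],z]),2).tolist() for y in(.064,0,-.064)])
print("panel in top",[np.round(proj("side",[*(F+.011*ex+y*ey)[:2],.1]),2).tolist() for y in(.064,0,-.064)])
print("bar",np.round(proj("side",Hn),2),[np.round(proj("side",Hn+s*.042*ey),2).tolist() for s in(1,-1)])
E
```

```text
320 [211, 211, 214, 213, 214, 210, 189, 147, 105, 78, 63, 60, 56, 58, 60, 60, 64, 61, 62, 60, 59, 61, 58, 59, 56, 59, 72, 78, 81, 72, 61, 51, 46, 47, 58, 69]
322 [215, 215, 216, 215, 215, 208, 185, 135, 84, 50, 43, 45, 42, 44, 41, 42, 37, 39, 39, 38, 39, 38, 39, 34, 37, 45, 61, 78, 80, 73, 62, 50, 48, 49, 53, 70]
346 [214, 210, 200, 196, 188, 180, 166, 138, 96, 54, 43, 41, 40, 38, 39, 40, 38, 34, 29, 30, 30, 32, 36, 39, 31, 38, 43, 58, 73, 84, 92, 90, 79, 60, 55, 63]
348 [214, 215, 216, 215, 215, 213, 204, 176, 129, 74, 49, 42, 45, 44, 46, 44, 44, 46, 45, 47, 48, 48, 48, 49, 49, 50, 54, 61, 77, 91, 96, 95, 82, 57, 52, 57]
rowprof cover [205, 205, 195, 166, 123, 91, 70, 52, 41, 36, 34, 29, 32, 29, 34, 33, 29, 31, 32, 32, 32, 30, 33, 29, 29, 33, 28, 31, 31, 31, 33, 30, 32, 33, 42, 51, 67, 89, 124, 168, 197, 205]
56 [[350.68, 198.82], [350.65, 199.8], [334.72, 198.1], [334.66, 199.06], [318.91, 197.38], [318.84, 198.34]]
58 [[350.71, 197.75], [350.68, 198.69], [334.78, 197.03], [334.72, 197.97], [319.0, 196.32], [318.92, 197.25]]
60 [[350.75, 196.7], [350.72, 197.62], [334.84, 195.99], [334.78, 196.9], [319.09, 195.28], [319.01, 196.19]]
62 [[350.77, 195.68], [350.75, 196.58], [334.89, 194.98], [334.84, 195.87], [319.17, 194.28], [319.1, 195.16]]
panel out 0.1 [[314.52, 219.84], [333.45, 220.84], [352.61, 221.85]]
panel out 0.0 [[313.91, 245.39], [332.29, 246.51], [350.88, 247.65]]
panel in top [[314.75, 218.42], [333.55, 219.4], [352.58, 220.4]]
bar [332.75 233.21] [[320.06, 232.49], [345.54, 233.93]]
```

View pics/z14.png

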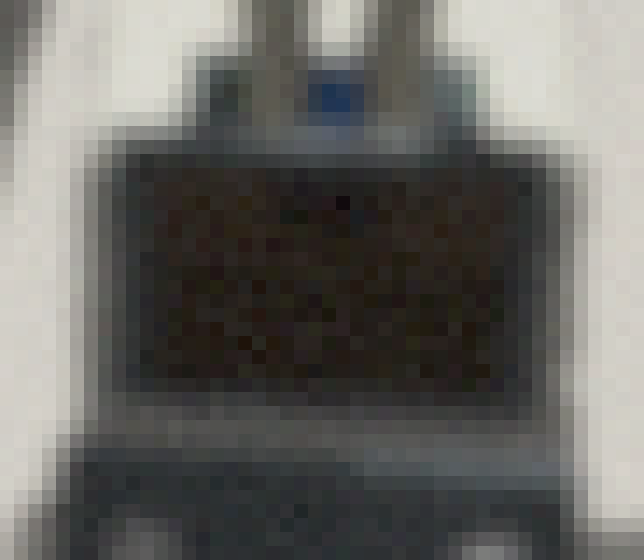

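```bash
python3 - <<'E'
from h import *
for n in "jl":
    p=np.load(n+"_top.npz")["p"]; q=p.astype(float).mean(-1)
    for a in range(342,362,3): print(n,a,q[208:226,a:a+3].mean(1).round().astype(int).tolist())
    s=np.load(n+"_side.npz")["p"].astype(float).mean(-1)
    for a in (320,322,346,348): print("side",n,a,s[194:202,a:a+2].mean(1).round().astype(int).tolist())
p=np.load("l_top.npz")["p"]
cv2.imwrite("pics/z15.png",cv2.resize(p[195:235,330:375,::-1],None,fx=14,fy=14,interpolation=cv2.INTER_NEAREST))
for th in (56,58,60,62):
    t=np.radians(th); e1=-np.cos(t)*ex+np.sin(t)*ez; e2=np.sin(t)*ex+np.cos(t)*ez
    print(th,[np.round(proj("top",HG+.13*e1+s*e2*.002+y*ey),2).tolist() for y in(-.055,0,.055) for s in(1,-1)])
Hn=HG-.187*ex+[0,0,.032]; F=Hn+.042*ex
print("panel out top",[np.round(proj("top",[*(F+y*ey)[:2],.1]),2).tolist() for y in(.064,0,-.064)])
print("panel in top",[np.round(proj("top",[*(F+.011*ex+y*ey)[:2],.1]),2).tolist() for y in(.064,0,-.064)])
print("bar out",[np.round(proj("top",Hn-.005*ex+y*ey),2).tolist() for y in(.042,0,-.042)])
e=np.load("e_top.npz")["p"].astype(float).mean(-1)
print("bar prof",[ (a,e[250:264,a:a+4].mean(1).round().astype(int).tolist()) for a in (346,350,354)])
print("grip top pred",np.round(proj("top",G+[0,0,.012]),2))
E
```

```text
j 342 [178, 169, 128, 70, 59, 49, 49, 67, 91, 155, 200, 186, 198, 188, 214, 193, 138, 127]
j 345 [211, 210, 189, 99, 71, 53, 51, 71, 100, 146, 183, 205, 212, 187, 199, 202, 191, 161]
j 348 [210, 209, 181, 87, 67, 45, 49, 76, 110, 156, 181, 188, 208, 216, 214, 219, 220, 217]
j 351 [167, 137, 130, 76, 69, 46, 52, 78, 121, 171, 196, 191, 197, 224, 224, 222, 212, 190]
j 354 [30, 47, 77, 83, 75, 77, 62, 75, 123, 175, 185, 177, 170, 189, 181, 154, 134, 135]
j 357 [51, 44, 64, 75, 72, 53, 58, 67, 128, 171, 122, 117, 114, 135, 136, 135, 135, 136]
j 360 [81, 51, 49, 69, 55, 48, 62, 79, 148, 188, 117, 119, 121, 159, 178, 178, 190, 207]
side j 320 [211, 201, 169, 129, 96, 76, 61, 57]
side j 322 [215, 201, 168, 117, 68, 46, 45, 43]
side j 346 [187, 182, 162, 128, 83, 52, 46, 40]
side j 348 [215, 216, 200, 164, 104, 54, 44, 41]
l 342 [170, 171, 152, 101, 61, 48, 47, 66, 81, 112, 146, 177, 196, 218, 214, 202, 157, 130]
l 345 [210, 211, 198, 138, 73, 59, 48, 68, 73, 126, 177, 188, 187, 191, 200, 203, 197, 172]
l 348 [211, 211, 191, 109, 72, 58, 56, 74, 80, 142, 191, 184, 197, 216, 216, 218, 220, 22
[... 769 characters left out ...]
93]]
60 [[372.6, 214.62], [372.53, 215.9], [353.15, 215.42], [353.11, 216.7], [333.71, 216.23], [333.7, 217.51]]
62 [[372.67, 213.13], [372.61, 214.44], [353.18, 213.94], [353.15, 215.25], [333.72, 214.75], [333.71, 216.05]]
panel out top [[330.04, 245.7], [351.74, 244.81], [373.47, 243.93]]
panel in top [[329.84, 241.96], [351.52, 241.08], [373.23, 240.19]]
bar out [[337.36, 261.27], [351.37, 260.71], [365.39, 260.14]]
bar prof [(346, [188, 183, 183, 189, 170, 107, 106, 119, 162, 186, 151, 162, 189, 190]), (350, [190, 188, 185, 187, 169, 106, 103, 111, 168, 193, 157, 180, 189, 189]), (354, [188, 188, 189, 188, 165, 106, 101, 113, 167, 186, 163, 188, 188, 189])]
grip top pred [349.89 229.95]
```

View pics/z15.png

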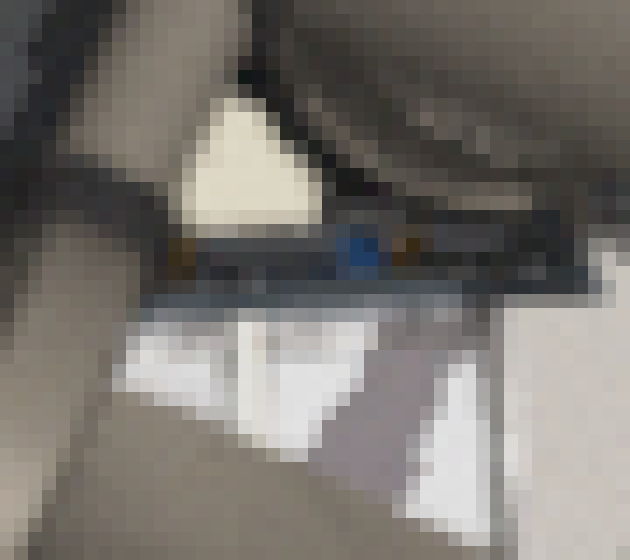

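```bash
python3 - <<'E'
from h import *
from scipy.optimize import fsolve
def pr(c,r,th,s,y):
    t=np.radians(th); e1=-np.cos(t)*ex+np.sin(t)*ez; e2=np.sin(t)*ex+np.cos(t)*ez
    return proj(c,HG+r*e1+s*.002*e2+y*ey)
def vat(c,r,th,s,u):
    a=pr(c,r,th,s,-.05);b=pr(c,r,th,s,.05); return a[1]+(u-a[0])*(b[1]-a[1])/(b[0]-a[0])
def solve(ts,ss):
    f=lambda q:[vat("top",q[0]/1000,q[1],-1,349)-ts, .5*(vat("side",q[0]/1000,q[1],1,322.5)+vat("side",q[0]/1000,q[1],1,348.5))-ss]
    return fsolve(f,[130,60]).round(2)
# l: top 216.9, side: 322.5->197.1, 348.5->198.0
for ts,ss,n in((216.9,197.5,"l raw"),(216.65,197.3,"l corr"),(216.55,197.1,"j raw"),(216.3,196.9,"j corr"),(216.65,196.8,"sens"),(216.9-.5,197.5,"sens")): print(n,solve(ts,ss))
for z in (0,):
  for c in("top","side"):
    i=robot.camera_info(c); print(c,(-np.array(i["R"]).T@np.array(i["t"])).round(3))
# side calibration refs: housing front top edge, front face at 7 mm behind the hinge
B=HG+.007*ex
for n in "ae":
    s=np.load(n+"_side.npz")["p"].astype(float).mean(-1)
    print(n,[ (u,s[196:210,u:u+3].mean(1).round().astype(int).tolist()) for u in(324,330,338,344)])
print("housing front top",[np.round(proj("side",[*(B+y*ey)[:2],.11]),2).tolist() for y in(.066,0,-.066)])
t=np.load("e_top.npz")["p"].astype(float).mean(-1); print([ (u,t[190:204,u:u+3].mean(1).round().astype(int).tolist()) for u in(338,348,358)])
print("top housing front",[np.round(proj("top",[*(B+y*ey)[:2],.11]),2).tolist() for y in(.066,0,-.066)])
E
```

```text
l raw [124.77  58.82]
l corr [124.83  59.2 ]
j raw [125.29  59.45]
j corr [125.36  59.83]
sens [126.62  59.6 ]
sens [123.46  59.26]
top [ 0.463 -0.038  1.283]
side [-0.796 -0.28   0.74 ]
a [(324, [166, 192, 210, 207, 179, 131, 94, 86, 81, 61, 53, 64, 78, 95]), (330, [122, 170, 203, 212, 190, 150, 105, 86, 78, 62, 50, 50, 47, 48]), (338, [116, 155, 191, 209, 201, 165, 118, 87, 80, 71, 59, 52, 52, 50]), (344, [130, 153, 186, 209, 205, 177, 131, 94, 88, 78, 61, 56, 66, 83])]
e [(324, [168, 192, 210, 207, 178, 134, 99, 91, 89, 81, 71, 62, 54, 57]), (330, [121, 169, 206, 211, 193, 150, 110, 91, 90, 86, 74, 63, 56, 57]), (338, [117, 154, 194, 208, 202, 169, 122, 98, 91, 89, 80, 65, 58, 56]), (344, [130, 154, 189, 208, 207, 180, 134, 102, 92, 89, 79, 68, 60, 56])]
housing front top [[316.96, 199.3], [334.84, 200.13], [352.94, 200.96]]
[(338, [220, 220, 215, 177, 87, 95, 130, 130, 156, 183, 124, 129, 126, 117]), (348, [220, 220, 207, 142, 79, 108, 164, 201, 155, 146, 126, 134, 136, 112]), (358, [221, 215, 175, 85, 93, 128, 133, 150, 173, 120, 127, 124, 113, 124])]
top housing front [[327.0, 194.27], [349.26, 193.34], [371.54, 192.41]]
```

Checking the side and top views against the housing edge shows the cover at about 59.2°, with kinematics also giving 59.2°. I nudge it by about 0.8° and relieve the downward push.

>>> move_arm(
  deltas=[
    {"dp": [-0.0006, 0.0007, 0], "turn": [0, 0, 0]},
    {"dp": [-0.0012, 0.0014, 0], "turn": [0, 0, 0]},
    {"dp": [-0.0012, 0.0014, 0], "turn": [0, 0, 0]},
    {"dp": [-0.0012, 0.0014, 0], "turn": [0, 0, 0]},
    {"dp": [-0.0012, 0.0014, 0], "turn": [0, 0, 0]},
  ],
  squeeze=20,
)

```text
time: 15.9
tool_pos: [0.6064, -0.2189, 0.1277]
tool_rot: [1.562, 1.569, 0.028]
contact_force: [-4.7, 0.8, 3.2]
opening: 0.0121
```

```bash
python3 chk.py m; python3 - <<'E'
from h import *
for n in "jlm":
    t=np.load(n+"_top.npz")["p"].astype(float).mean(-1); s=np.load(n+"_side.npz")["p"].astype(float).mean(-1)
    cr=lambda pr,lv,o:[round(o+i+(lv-pr[i])/(pr[i+1]-pr[i]),2) for i in range(len(pr)-1) if (pr[i]-lv)*(pr[i+1]-lv)<=0]
    print(n,"top",[cr(t[213:220,a:a+3].mean(1),135,213)[:1] for a in(345,348,351)],"side",[cr(s[194:202,a:a+2].mean(1),130,194) for a in(320,322,346,348)])
E
```

```text
15.9 [ 0.6064 -0.2189  0.1277] F [-4.7  0.8  3.2] T [0.07 1.06 0.16] op 0.0121
grasp [ 0.6064 -0.2189  0.1467] r 0.107 ang 59.67 tilt 0.08
16.0 [ 0.6064 -0.2189  0.1277] F [-4.7  0.3  3. ] T [0.06 1.09 0.17] op 0.0121
grasp [ 0.6063 -0.2189  0.1467] r 0.1069 ang 59.65 tilt 0.08
334 c [ 0.6039 -0.2214  0.0923] n [0.846 0.037 0.532] res 0.0019 plane ang 57.87 hinge dist to plane -0.0019
line ang hinge->c 59.82
letters 241.67407319391637
j top [[np.float64(216.76)], [np.float64(216.54)], [np.float64(216.29)]] side [[np.float64(196.97)], [np.float64(196.75)], [np.float64(196.93)], [np.float64(197.57)]]
l top [[np.float64(217.18)], [np.float64(216.89)], [np.float64(216.87)]] side [[np.float64(197.4)], [np.float64(197.1)], [np.float64(197.2)], [np.float64(197.97)]]
m top [[np.float64(216.88)], [np.float64(216.57)], [np.float64(216.52)]] side [[np.float64(197.46)], [np.float64(196.98)], [np.float64(197.04)], [np.float64(197.66)]]
```

The hold is close to target, but the force towards the housing (4.7 N) is near the slide's friction. I turn the wrist a few degrees in the opening direction about the grasp point to take the strain off.

>>> move_arm(
  deltas=[
    {"dp": [-0.0001, -0.0003, 0], "turn": [0, 0, -1.5]},
    {"dp": [-0.0002, -0.0006, 0], "turn": [0, 0, -3]},
    {"dp": [-0.0003, -0.0009, 0], "turn": [0, 0, -5]},
    {"dp": [-0.0003, -0.0009, 0], "turn": [0, 0, -5]},
    {"dp": [-0.0003, -0.0009, 0], "turn": [0, 0, -5]},
  ],
)

```text
time: 16.5
tool_pos: [0.6066, -0.2189, 0.1281]
tool_rot: [-1.566, 1.488, -3.099]
contact_force: [-0.4, 0.5, 1.6]
opening: 0.012
```

```bash
python3 chk.py n; cat > ed.py <<'E'
from h import *
import sys
for n in sys.argv[1]:
    t=np.load(n+"_top.npz")["p"].astype(float).mean(-1); s=np.load(n+"_side.npz")["p"].astype(float).mean(-1)
    cr=lambda pr,lv,o:[float(round(o+i+(lv-pr[i])/(pr[i+1]-pr[i]),2)) for i in range(len(pr)-1) if (pr[i]-lv)*(pr[i+1]-lv)<=0]
    print(n,"top",[cr(t[213:220,a:a+3].mean(1),135,213)[:1] for a in(345,348,351)],"side",[cr(s[194:202,a:a+2].mean(1),130,194) for a in(320,322,346,348)])
E
python3 ed.py jlmn
```

```text
16.5 [ 0.6066 -0.2189  0.1281] F [-0.4  0.5  1.6] T [ 0.2  -0.25  0.14] op 0.012
grasp [ 0.6081 -0.2188  0.147 ] r 0.1068 ang 60.63 tilt -4.74
16.6 [ 0.6061 -0.2189  0.1279] F [-0.1  1.   0.8] T [ 0.25 -0.19  0.08] op 0.0121
grasp [ 0.6077 -0.2188  0.1469] r 0.1068 ang 60.37 tilt -4.78
335 c [ 0.6053 -0.2214  0.0917] n [0.856 0.035 0.516] res 0.0019 plane ang 58.92 hinge dist to plane -0.0018
line ang hinge->c 60.74
letters 241.53871744866356
j top [[216.76], [216.54], [216.29]] side [[196.97], [196.75], [196.93], [197.57]]
l top [[217.18], [216.89], [216.87]] side [[197.4], [197.1], [197.2], [197.97]]
m top [[216.88], [216.57], [216.52]] side [[197.46], [196.98], [197.04], [197.66]]
n top [[], [], []] side [[196.79], [195.86], [195.16], [196.13]]
```

View pics/chk_n.png

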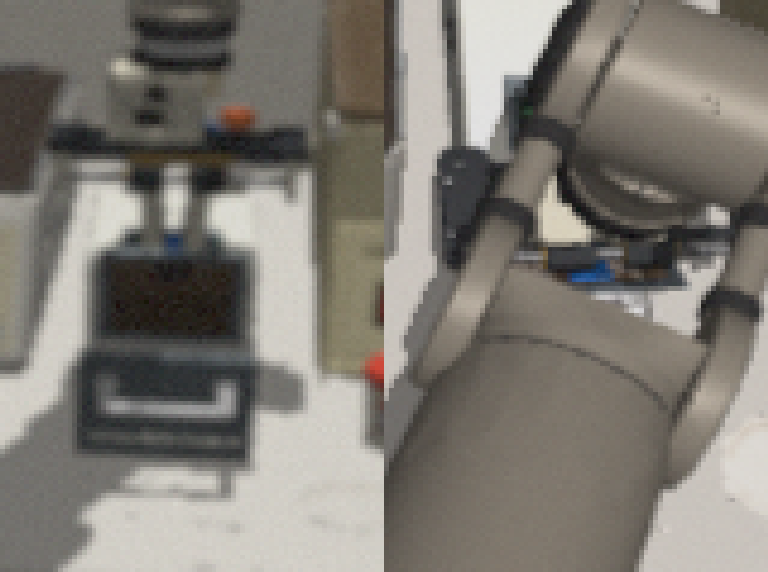

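```bash
python3 - <<'E'
from h import *
for n in "jmn":
    t=np.load(n+"_top.npz")["p"].astype(float).mean(-1); s=np.load(n+"_side.npz")["p"].astype(float).mean(-1)
    for a in (345,348,351): print(n,a,t[208:224,a:a+3].mean(1).round().astype(int).tolist())
    for a in (320,322,346,348): print(n,"s",a,s[192:202,a:a+2].mean(1).round().astype(int).tolist())
E
```

```text
j 345 [211, 210, 189, 99, 71, 53, 51, 71, 100, 146, 183, 205, 212, 187, 199, 202]
j 348 [210, 209, 181, 87, 67, 45, 49, 76, 110, 156, 181, 188, 208, 216, 214, 219]
j 351 [167, 137, 130, 76, 69, 46, 52, 78, 121, 171, 196, 191, 197, 224, 224, 222]
j s 320 [212, 216, 211, 201, 169, 129, 96, 76, 61, 57]
j s 322 [217, 213, 215, 201, 168, 117, 68, 46, 45, 43]
j s 346 [202, 194, 187, 182, 162, 128, 83, 52, 46, 40]
j s 348 [215, 215, 215, 216, 200, 164, 104, 54, 44, 41]
m 345 [210, 210, 183, 81, 70, 51, 51, 71, 92, 141, 184, 187, 178, 193, 199, 202]
m 348 [211, 208, 177, 75, 67, 40, 53, 74, 106, 157, 193, 186, 195, 215, 215, 219]
m 351 [170, 133, 120, 74, 69, 46, 53, 76, 111, 157, 195, 209, 208, 224, 224, 223]
m s 320 [213, 214, 214, 209, 190, 150, 106, 76, 64, 60]
m s 322 [215, 214, 214, 206, 178, 129, 76, 45, 42, 42]
m s 346 [203, 195, 189, 180, 162, 132, 86, 52, 43, 39]
m s 348 [214, 214, 215, 213, 204, 168, 111, 61, 45, 46]
n 345 [64, 62, 45, 35, 52, 71, 106, 123, 122, 123, 122, 120, 120, 121, 120, 120]
n 348 [64, 59, 44, 36, 65, 86, 73, 94, 120, 120, 120, 119, 121, 119, 119, 121]
n 351 [64, 60, 41, 51, 84, 98, 65, 80, 116, 132, 119, 117, 117, 118, 117, 118]
n s 320 [213, 213, 212, 194, 160, 122, 91, 73, 67, 62]
n s 322 [214, 212, 196, 167, 124, 81, 50, 47, 40, 40]
n s 346 [202, 188, 166, 135, 105, 86, 75, 55, 42, 40]
n s 348 [216, 215, 206, 174, 133, 108, 89, 62, 44, 42]
```

```bash
python3 - <<'E'
from h import *
im=[]
for n in "mn":
    t=np.load(n+"_top.npz")["p"]; im.append(cv2.resize(t[200:228,338:376,::-1],None,fx=10,fy=16,interpolation=cv2.INTER_NEAREST))
    q=t.astype(float).mean(-1)
    for a in (354,357,360,364): print(n,a,q[208:224,a:a+3].mean(1).round().astype(int).tolist())
a=np.hstack(im)
im=[]
cv2.imwrite("pics/z16.png",a)
im=[cv2.resize(np.load(n+"_side.npz")["p"][188:218,312:358,::-1],None,fx=8,fy=16,interpolation=cv2.INTER_NEAREST) for n in "mn"]
cv2.imwrite("pics/z17.png",np.hstack(im))
E
```

```text
m 354 [33, 47, 70, 72, 70, 77, 68, 80, 128, 180, 209, 207, 189, 189, 181, 152]
m 357 [45, 55, 79, 72, 62, 54, 68, 69, 119, 156, 117, 121, 136, 134, 136, 135]
m 360 [87, 43, 49, 66, 53, 48, 61, 74, 123, 155, 112, 123, 160, 177, 178, 190]
m 364 [78, 63, 51, 49, 45, 36, 48, 63, 101, 137, 139, 146, 154, 159, 169, 172]
n 354 [78, 66, 65, 64, 75, 88, 69, 95, 158, 190, 123, 119, 117, 117, 116, 115]
n 357 [75, 80, 93, 86, 76, 59, 70, 99, 152, 177, 128, 121, 123, 119, 119, 118]
n 360 [61, 49, 45, 72, 74, 50, 50, 91, 148, 179, 177, 168, 188, 134, 119, 120]
n 364 [52, 40, 31, 44, 51, 49, 55, 92, 147, 167, 165, 164, 156, 156, 153, 131]
```

View pics/z16.png

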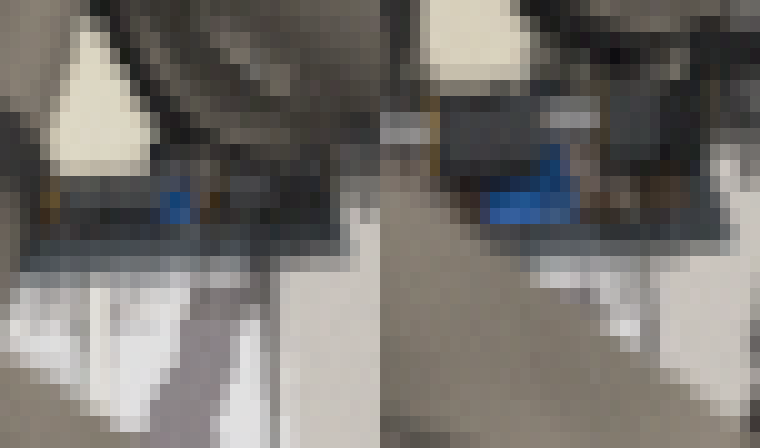

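View pics/z17.png

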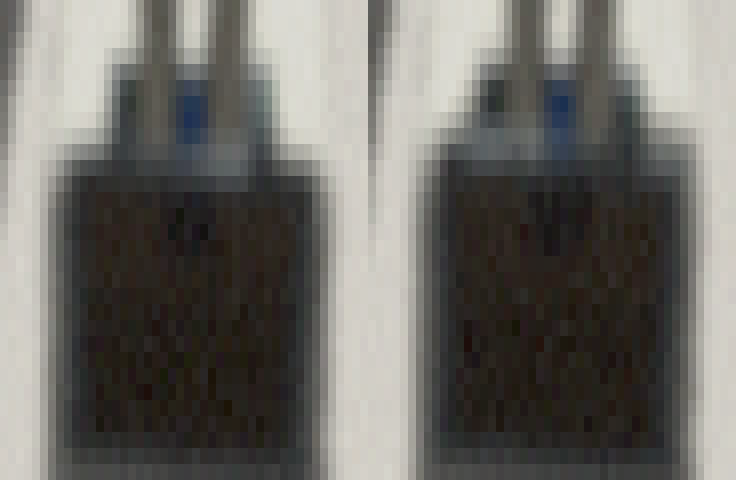

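```bash
python3 - <<'E'
from h import *
a=np.load("a_side.npz")["p"];n=np.load("n_side.npz")["p"]
b=np.load("n_top.npz")["p"]
cv2.imwrite("pics/z18.png",np.vstack([np.hstack([cv2.resize(n,(400,300))[:,:,::-1],cv2.resize(b,(400,300))[:,:,::-1]])]))
for nm in("side","top"):
    A=cv2.cvtColor(np.load(f"a_{nm}.npz")["p"],cv2.COLOR_RGB2HSV);N=cv2.cvtColor(np.load(f"n_{nm}.npz")["p"],cv2.COLOR_RGB2HSV)
    for lab,lo,hi in(("red",0,7),("yel",18,28)):
        for tag,I in(("a",A),("n",N)):
            m=((I[...,0]>=lo)&(I[...,0]<=hi)&(I[...,1]>170)&(I[...,2]>150)).astype(np.uint8); k,l,s,c=cv2.connectedComponentsWithStats(m)
            print(nm,lab,tag,[(s[i,4],c[i].round(1).tolist()) for i in range(1,k) if s[i,4]>40])
stat()
E
```

```text
side red a [(np.int32(72), [384.2, 223.5]), (np.int32(89), [403.8, 245.1])]
side red n [(np.int32(74), [384.2, 223.5]), (np.int32(92), [403.8, 245.1])]
side yel a [(np.int32(62), [426.0, 234.2])]
side yel n [(np.int32(92), [423.8, 234.0])]
top red a [(np.int32(261), [405.8, 219.3]), (np.int32(276), [426.1, 266.8])]
top red n [(np.int32(265), [405.7, 219.3]), (np.int32(279), [426.1, 266.8])]
top yel a [(np.int32(269), [448.8, 237.7])]
top yel n [(np.int32(277), [448.7, 237.9])]
16.6 [ 0.6061 -0.2189  0.1279] F [-0.1  1.   0.8] T [ 0.25 -0.19  0.08] op 0.0121
grasp [ 0.6077 -0.2188  0.1469] r 0.1068 ang 60.37 tilt -4.78
```

View pics/z18.png

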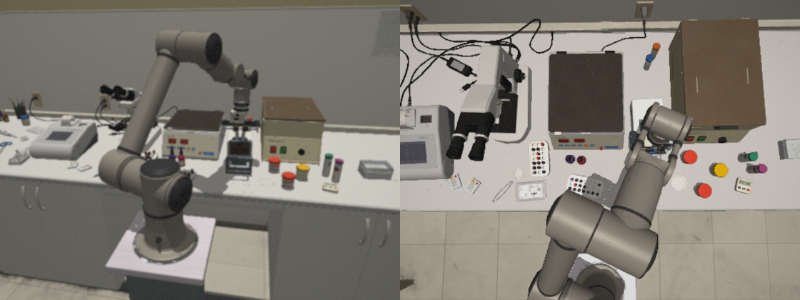

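The cups have not moved (red lids at (406,219) and (426,267), as before), the drawer is out, and the cover is held. I hold briefly to check that the pose is stable, then hand in.

>>> move_arm(
  deltas=[
    {"dp": [0, 0, 0], "turn": [0, 0, 0]},
    {"dp": [0, 0, 0], "turn": [0, 0, 0]},
    {"dp": [0, 0, 0], "turn": [0, 0, 0]},
    {"dp": [0, 0, 0], "turn": [0, 0, 0]},
  ],
)

```text
time: 17.0
tool_pos: [0.6057, -0.219, 0.1279]
tool_rot: [-1.57, 1.486, -3.104]
contact_force: [0.3, 2.6, 0.5]
opening: 0.0117
```

```bash
python3 - <<'E'
from h import *
stat(); print(robot.hand_in())
E
```

```text
17.0 [ 0.6057 -0.219   0.1279] F [0.3 2.6 0.5] T [ 0.41 -0.36  0.12] op 0.0117
grasp [ 0.6073 -0.2189  0.1468] r 0.1068 ang 60.18 tilt -4.88
the job is handed in; nothing more can be done
None
```

I pulled the drawer out to its stop and raised the cover by its blue grip. I handed in at 17.0 s with the gripper still holding the cover about 60° open.

- **Drawer:** During the first lift it seemed to creep in by about 0.6–1 mm. I lowered the cover to about 28° and pulled again until 17 N gave no further motion, then lifted again more carefully. In the last reading the force along the slide was 0.3 N, well under the 5 N it takes to move it. There was a moment near 4.7 N in between, and I could not check the drawer's position as finely after that.
- **Cover angle:** The checks disagree by a few degrees. The arm's own position gives 60.2°, and a depth fit to the cover's underside about 59°. The cover's edge reads about 61° in the top view and 61–62° in the side view, where the edge was harder to place. I take it as about 60°, within 1–2°.
- **Grip:** The pads slid roughly 3 mm on the grip during the lifts. The opening stayed at 12 mm, so the hold is still firm.
- **Other things:** The three cups are where they were, and I felt no unexpected contact. I did not separately measure the forceps, pouch or tube tray. The cartridges stayed in their nests while the cover was shut, but the arm hid them in the last pictures.

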